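# Find the rattling tin and hold it out

## Robot

A 6-joint arm with a two-finger parallel gripper is mounted at the origin on the work surface. World frame = base frame: x ahead of the robot, y to its left, z up, the work surface at z = 0. Lengths are in m, angles in rad, forces in N, time in s.
With the tool pointing down it reaches from about 0.35 to 0.975 m from the base axis. Payload 4.9 kg.
Tool frame: the origin (TCP) lies midway between the tips of the shut fingers; the grasp point (between the pads) lies ctrl.grip_point_offset behind it (ctrl.grip_point_offset is the distance from the TCP to the grasp point, in m); x points along the fingers, y is the direction in which the jaws open and shut, and the axes are right-handed (so a half turn about x gives the same grasp; the last joint's range is limited). The gripper opens to 85 mm and grips with 20 to 120 N. Pads are 22 mm wide; open, the fingers measure 114 mm over their backs; the gripper's body (76 mm by 85 mm) begins 54 mm behind the grasp point. The pads swing forward as they close: fully open they stand 13 mm farther back than shut.
Start: joints at [-1.464, 0.053, 1.613, -0, 1.476, -0.119], TCP at [0.14, -0.609, 0.197] pointing down, gripper open.
Joint ranges: [-3.01, 3.01], [-1.01, 2.22], [0.06, 2.58], [-1.02, 4.17], [0.09, 2.62], [-3.14, 3.14]. Speed limits (rad/s): [2.57, 2.57, 3.14, 3.14, 3.14, 3.14].

## Interface

Orientations are given as a rotation vector (axis times angle).
In Python, from station import ctrl gives the robot as it stands. The module is installed in compiled form; this text tells all that it offers.
- The arm moves only by the tool drive_tool, never from a script. Its argument "commands" is text: rows parted by semicolons, each of 5 numbers parted by spaces: the closure, from -1 (fully open) to 1 (shut), so that 0 is half open, then the shift along the tool's x, y, z in units of 40 mm (1.0 is 40 mm), then the turn about the tool's x in units of 5 degrees (1.0 is 5 degrees). A call has 1 to 8 rows; each row is the pose to reach, as a shift and turn from the pose commanded when the call began, along the tool's axes at that moment; what a row does not reach only later rows make up. A row lasts 1/12 s, in which the tool goes at most 41.7 mm and 7.16 degrees, less where a joint would pass 70% of its speed; a pose out of reach is approached as far as the arm can. A call with a gripper value outside its range is refused whole. The fingers move at their own pace and stop on an object; "newtons" is the grip in N (left out, the last holds). Time passes only in rows, so rows that repeat a pose let the fingers close. It gives the time, the measured TCP pose, the force and the opening at its end, in the units of the state.
- ctrl.get_obs(): the state, without advancing time (a new reading comes with each control period).
- ctrl.get_image(name): name is "scene" or "top" or "wrist"; returns (picture, depth): 400x640x3 uint8, blue, green, red; 400x640 float32, m along the optical axis (not along the pixel's ray), 0 where there is no reading.
- ctrl.camera_info(name): a dict with "K" (3x3 intrinsics, pixels), "k1" (the pictures are not rectified: a ray, as slopes to the right and down, at radius r is drawn at 1 + k1 r^2 times it, then the intrinsics apply), "T" (4x4, takes a point from camera to world coordinates). Camera axes: x right, y down, z forward; pixel columns grow to the right and rows downward; lengths in m; the calibration is good to about 2 mm. A picture is of the moment at which its call begins: read the wrist's pose just before it. camera_info takes no time and is no camera call; for the wrist camera it gives the pose at the moment of the call.
- ctrl.finish_job(): hands the job in, once; it reports no verdict.
The state is a dict: "t": time; "q": joint angles; "dq": joint speeds; "effort": joint torques, N m; "tool_pos": TCP position; "tool_rot": TCP orientation; "contact_force": force on the tool from outside, world axes, zero at the start; "wrist_torque": the same for the moment, N m; "opening": finger opening in m.
Only numpy, scipy, OpenCV 4.12 (cv2) and the standard library are available. Lean on these libraries where they do the work, as an engineer would, in place of code of your own. Each camera call takes 0.05 s, during which the arm holds its last target.

## Task

Each of the three closed tins on the cutting mat holds a steel doming die; in two it sits fast in its bed of pitch, in one it has come loose: lift the tins and shake them end to end until you have felt the one that rattles. Lay the two quiet tins flat in the two places of the plywood tray, without dropping any tin and leaving the other things on the bench where they are. Finish while holding the rattling tin out for me to mend, level and still, well above the middle of the mat's far edge: do not put it down or let go.

Things in the scene. Friction and masses are not known exactly. Their poses are not given: they have to be found in the camera images.
- tin_a: Closed hinged-lid tin of bare metal, 120 (its x) x 64 (its y) x 30 mm high, upright sides, rounded corners; origin at the centre of its underside, z up through the lid. 0.31 to 0.38 kg with contents. The three tins look alike; which one rattles and what each weighs change from start to start and the names do not tell.
- tin_b: A second tin, the same outside as tin_a. In one of the three tins the steel die, a disc 46 mm across, 20 mm thick, 0.26 kg, lies loose in a hollow 114 (x) x 58 (y) x 24 mm, rubbing little (friction about 0.12): shaken or tipped (over 10 degrees) lengthwise it slides to an end, knocks on the wall and stays, its weight up to 34 mm off the middle.
- tin_c: A third tin, the same outside as tin_a. In the two sound tins the same die is stuck fast in the middle in a bed of pitch and does not move; they weigh as much.
- tray: Shallow plywood tray, fixed, 138 (its x) x 196 (its y) x 14 mm high, origin at the centre of its underside. Two places for tins side by side along its y, 114 mm apart, each 130 (x) x 74 (y) mm inside, dark lined floor 4 mm above the origin, with a 32 mm wide slot holding files between them; rims 4 mm thick, 10 mm above that floor.
- place0 (a point): Centre of the floor of the tray's place on its -y side, axes as the tray's. A tin lies flat on it with its long side along the tray's x, either way round.
- place1 (a point): Centre of the floor of the tray's place on its +y side, axes as the tray's.
- mat_far_edge (a point): Middle of the far edge (the one away from the robot) of the black gridded cutting mat, on its upper face. The mat is fixed, 600 (x) x 900 (y) x 3 mm thick, so its upper face is 3 mm above the bench.
- rotary_tool: Bystander: hand-held rotary grinder, 225 long, 50 mm thick, lying on the mat; x along it to its bit; origin under its middle.
- wood_block: Bystander: dark wooden work block, 80 (x) x 100 (y) x 22 mm, flat on the bench beyond the mat's far edge; origin at the centre of its underside.
- brass_angle: Bystander: flat L-shaped brass offcut, 75 x 60 x 4 mm, on the bench beyond the mat's far edge; origin on its underside in the middle.

How it is judged:
On the way:
1. the tin with the loose die has been lifted clear of the mat and shaken so that the die slides to an end or knocks hard against it (((distance between die_c0 and tin_a below 0.06 m and height (world z) of tin_a above 0.05 m and (x of die_c0 in the frame of tin_a above 0.028 m or x of die_c0 in the frame of tin_a below -0.028 m or contact force between die_c0 and tin_a above 6 N)) or (distance between die_c0 and tin_b below 0.06 m and height (world z) of tin_b above 0.05 m and (x of die_c0 in the frame of tin_b above 0.028 m or x of die_c0 in the frame of tin_b below -0.028 m or contact force between die_c0 and tin_b above 6 N)) or (distance between die_c0 and tin_c below 0.06 m and height (world z) of tin_c above 0.05 m and (x of die_c0 in the frame of tin_c above 0.028 m or x of die_c0 in the frame of tin_c below -0.028 m or contact force between die_c0 and tin_c above 6 N)))).
At the end, for the whole second after the job is handed in: The tin with the loose die is held in the fingers, still, level (0.2 rad), over 100 mm above the bench, centre within 100 mm (from above) of the middle of the mat's far edge; the other two lie flat, released, at rest in the tray's places, underside centre within 10 mm of the place's centre (((distance between die_c0 and tin_a below 0.06 m and horizontal distance between tin_a and mat_far_edge below 0.1 m and height (world z) of tin_a above 0.1 m and angle between tin_a's own z axis and vertical below 0.2 rad and linear speed of tin_a below 0.05 m/s and contact force between the fingers and tin_a above 2 N and ((distance between tin_b and place0 below 0.01 m or distance between tin_b and place1 below 0.01 m) and angle between tin_b's own z axis and vertical below 0.06 rad and linear speed of tin_b below 0.02 m/s and contact force between the fingers and tin_b below 0.1 N) and ((distance between tin_c and place0 below 0.01 m or distance between tin_c and place1 below 0.01 m) and angle between tin_c's own z axis and vertical below 0.06 rad and linear speed of tin_c below 0.02 m/s and contact force between the fingers and tin_c below 0.1 N)) or (distance between die_c0 and tin_b below 0.06 m and horizontal distance between tin_b and mat_far_edge below 0.1 m and height (world z) of tin_b above 0.1 m and angle between tin_b's own z axis and vertical below 0.2 rad and linear speed of tin_b below 0.05 m/s and contact force between the fingers and tin_b above 2 N and ((distance between tin_a and place0 below 0.01 m or distance between tin_a and place1 below 0.01 m) and angle between tin_a's own z axis and vertical below 0.06 rad and linear speed of tin_a below 0.02 m/s and contact force between the fingers and tin_a below 0.1 N) and ((distance between tin_c and place0 below 0.01 m or distance between tin_c and place1 below 0.01 m) and angle between tin_c's own z axis and vertical below 0.06 rad and linear speed of tin_c below 0.02 m/s and contact force between the fingers and tin_c below 0.1 N)) or (distance between die_c0 and tin_c below 0.06 m and horizontal distance between tin_c and mat_far_edge below 0.1 m and height (world z) of tin_c above 0.1 m and angle between tin_c's own z axis and vertical below 0.2 rad and linear speed of tin_c below 0.05 m/s and contact force between the fingers and tin_c above 2 N and ((distance between tin_a and place0 below 0.01 m or distance between tin_a and place1 below 0.01 m) and angle between tin_a's own z axis and vertical below 0.06 rad and linear speed of tin_a below 0.02 m/s and contact force between the fingers and tin_a below 0.1 N) and ((distance between tin_b and place0 below 0.01 m or distance between tin_b and place1 below 0.01 m) and angle between tin_b's own z axis and vertical below 0.06 rad and linear speed of tin_b below 0.02 m/s and contact force between the fingers and tin_b below 0.1 N)))); the arm keeps its last pose, push and grip.
It fails at once if rotary tool moved more than 25 mm (distance of rotary_tool from where it was at the start of the episode above 0.025 m).
It fails at once if wood block moved more than 25 mm (distance of wood_block from where it was at the start of the episode above 0.025 m).
It fails at once if brass angle moved more than 25 mm (distance of brass_angle from where it was at the start of the episode above 0.025 m).
It fails at once if a tin dropped or flung (faster than 1.4 m/s) (linear speed of any of tin_a, tin_b, tin_c above 1.4 m/s).
It also fails if it takes over 72 s, if anything falls off the work surface, if the arm or the gripper's body presses on something with over 40 N, if the wrist force passes 120 N, or if a joint passes its speed limit or range.

## Working session

There is one attempt and no reset: what is moved stays moved. The work goes in short steps, Python scripts to look and compute and a tool call to move; the robot and the scene stay as the last step left them, time stands still between calls to the robot, and variables do not carry over. Pictures are saved under pics/ and viewed, and the job is handed in when it is done.

Besides the shell and the picture viewer there is one more tool, called after "Request:" as a command line: name --argument value ..., lists and objects as JSON in quotes. drive_tool: Moves the arm, as the interface text tells. Its arguments: {"type":"object","properties":{"commands":{"type":"string"},"newtons":{"type":"number"}},"required":["commands"]}

```bash
mkdir -p pics; ls
python3 - <<'E'
from station import ctrl
import cv2
o=ctrl.get_obs();print(o, ctrl.grip_point_offset)
for n in("scene","top"):
    p,d=ctrl.get_image(n);cv2.imwrite(f"pics/{n}0.png",p)
    import numpy as np; np.save(f"pics/{n}0_d.npy",d)
    print(n,ctrl.camera_info(n))
E
```

```text
pics
{'t': 0.0, 'q': array([-1.46400401e+00,  5.33544093e-02,  1.61429408e+00,  4.32016511e-05,
        1.47600567e+00, -1.18993916e-01]), 'dq': array([-0.00036632,  0.00010716, -0.00161362,  0.00245359,  0.00129543,
       -0.0018352 ]), 'effort': array([-1.91667550e-04, -3.93677688e+01, -3.70178676e+01, -1.09182542e-04,
        6.97753625e-03,  1.12798892e-05]), 'tool_pos': array([ 0.13986329, -0.60843727,  0.19526457]), 'tool_rot': array([ 2.10289316,  0.24058588, -2.10277553]), 'contact_force': array([0.07813243, 0.03576912, 0.05018057]), 'wrist_torque': array([ 0.02492841,  0.05360455, -0.01117532]), 'opening': 0.08540156941494406} 0.0187
scene {'K': array([[416.51355484,   0.        , 325.36208815],
       [  0.        , 416.51355484, 203.10105773],
       [  0.        ,   0.        ,   1.        ]]), 'k1': -0.007064416439209266, 'T': array([[-0.44973214,  0.70120194, -0.55322405,  1.11880919],
       [ 0.89306896,  0.36204786, -0.26711268,  0.28348081],
       [ 0.01299365, -0.61419638, -0.78904624,  0.88188655],
       [ 0.        ,  0.        ,  0.        ,  1.        ]])}
top {'K': array([[425.92713778,   0.        , 318.28128582],
       [  0.        , 425.92713778, 207.20316277],
       [  0.        ,   0.        ,   1.        ]]), 'k1': -0.021248043154852354, 'T': array([[ 0.02004539, -0.99432943,  0.10443742,  0.43415782],
       [-0.99929397, -0.02324565, -0.02951614,  0.01072753],
       [ 0.03177648, -0.10377202, -0.99409337,  1.07658464],
       [ 0.        ,  0.        ,  0.        ,  1.        ]])}
```

View pics/scene0.png

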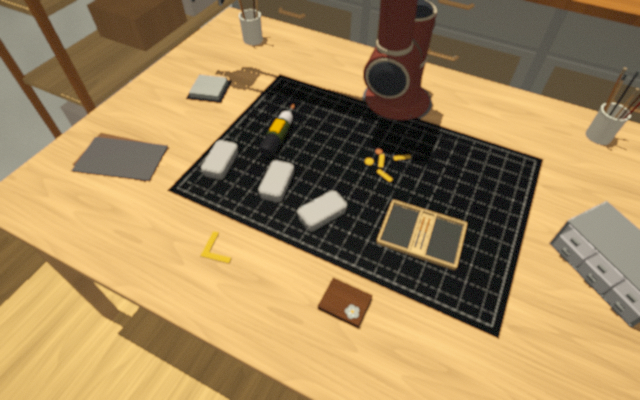

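View pics/top0.png

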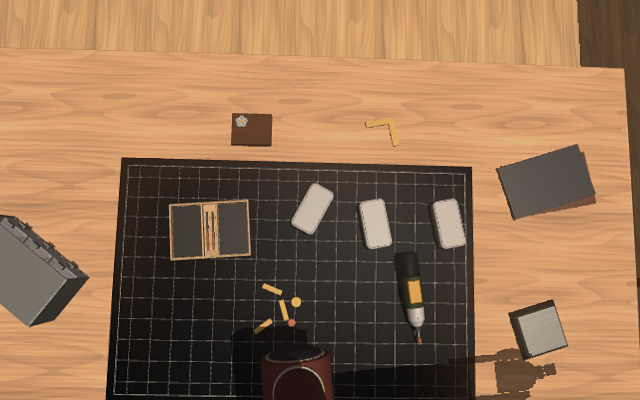

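```bash
cat > h.py <<'E'
import numpy as np,cv2
from station import ctrl
from scipy.spatial.transform import Rotation as R
def dist(ci): return np.array([ci['k1'],0,0,0,0])
def world(ci,uv,depth):
    uv=np.asarray(uv,float).reshape(-1,1,2)
    n=cv2.undistortPoints(uv,ci['K'],dist(ci))[:,0]
    d=np.asarray(depth,float).reshape(-1,1)
    c=np.hstack([n*d,d]);return c@ci['T'][:3,:3].T+ci['T'][:3,3]
def plane(ci,uv,z):
    uv=np.asarray(uv,float).reshape(-1,1,2)
    n=cv2.undistortPoints(uv,ci['K'],dist(ci))[:,0]
    r=np.hstack([n,np.ones((len(n),1))])@ci['T'][:3,:3].T;t=ci['T'][:3,3]
    return t+r*((z-t[2])/r[:,2:3])
def proj(ci,P):
    P=np.asarray(P,float).reshape(-1,3);c=(P-ci['T'][:3,3])@ci['T'][:3,:3]
    u,_=cv2.projectPoints(c.reshape(-1,1,3),np.zeros(3),np.zeros(3),ci['K'],dist(ci));return u[:,0]
def cloud(ci,d):
    v,u=np.mgrid[0:d.shape[0],0:d.shape[1]]
    return world(ci,np.stack([u.ravel(),v.ravel()],1).astype(float),d.ravel()).reshape(d.shape+(3,))
E
python3 - <<'E'
from h import *
for n in("top","scene"):
    ci=ctrl.camera_info(n);d=np.load(f"pics/{n}0_d.npy");p=cv2.imread(f"pics/{n}0.png")
    C=cloud(ci,d);print(n,proj(ci,[0.14,-.609,.197]))
    z=C[...,2]
    m=(p.min(2)>120)&(z>.026)&(z<.045)&(C[...,0]>.3)&(C[...,0]<.8)&(abs(C[...,1])<.5)
    k,l,s,c=cv2.connectedComponentsWithStats(m.astype(np.uint8))
    for i in range(1,k):
        if s[i,4]<200: continue
        P=C[l==i];zz=np.median(P[:,2])
        r=cv2.minAreaRect((P[:,:2]*1000).astype(np.float32));print(s[i,4],r,zz,'mean',P.mean(0))
    # mat depth
ci=ctrl.camera_info("top")
print(plane(ci,[[122,158],[471,168],[297,163]],.003), plane(ci,[[169,204],[248,200],[251,256],[172,260]],.014))
print(plane(ci,[[394,252],[418,345]],.04),plane(ci,[[232,113],[271,145]],.022),plane(ci,[[365,123],[398,145]],.004))
p=cv2.imread("pics/top0.png");cv2.imwrite("pics/c1.png",cv2.resize(p[150:360,150:490],(0,0),fx=2.3,fy=2.3,interpolation=2))
E
```

```text
top [[603.42374956 401.13439127]]
1172 ((541.135986328125, -5.3497467041015625), (62.50502395629883, 117.86748504638672), 62.27134704589844) 0.033786903225237586 mean [ 0.54045716 -0.00518085  0.03372171]
1162 ((506.96728515625, -162.11883544921875), (117.14459991455078, 62.75759506225586), 11.773533821105957) 0.03365274497380921 mean [ 0.5068353  -0.16208232  0.03365999]
1104 ((511.6386413574219, -345.67449951171875), (117.234619140625, 62.42768096923828), 11.942682266235352) 0.03365090933820147 mean [ 0.51123676 -0.34559348  0.03366014]
scene [[210.20593455  17.7120035 ]]
682 ((511.2159729003906, -345.6672668457031), (124.66664123535156, 64.67424774169922), 12.463175773620605) 0.034305081350003375 mean [ 0.51400769 -0.34445855  0.0342806 ]
771 ((507.0674743652344, -161.998779296875), (122.90263366699219, 63.77678680419922), 11.298690795898438) 0.034313670531782914 mean [ 0.5096874  -0.16041505  0.03429339]
911 ((540.6792602539062, -4.9343109130859375), (63.77200698852539, 120.62582397460938), 61.40289306640625) 0.03433530471650326 mean [ 0.54325003 -0.00495289  0.03438905]
[[ 0.66096649  0.48025648  0.003     ]
 [ 0.6586028  -0.41593805  0.003     ]
 [ 0.65942133  0.03562438  0.003     ]] [[0.54511636 0.35116319 0.014     ]
 [0.55979698 0.1554453  0.014     ]
 [0.42076746 0.14294357 0.014     ]
 [0.40694089 0.33617618 0.014     ]]
[[ 0.43761253 -0.20685853  0.04      ]
 [ 0.21710902 -0.26542617  0.04      ]] [[0.7801415  0.20324496 0.022     ]
 [0.69985848 0.10184991 0.022     ]] [[ 0.76964976 -0.13814662  0.004     ]
 [ 0.71370325 -0.22449433  0.004     ]]
```

View pics/c1.png

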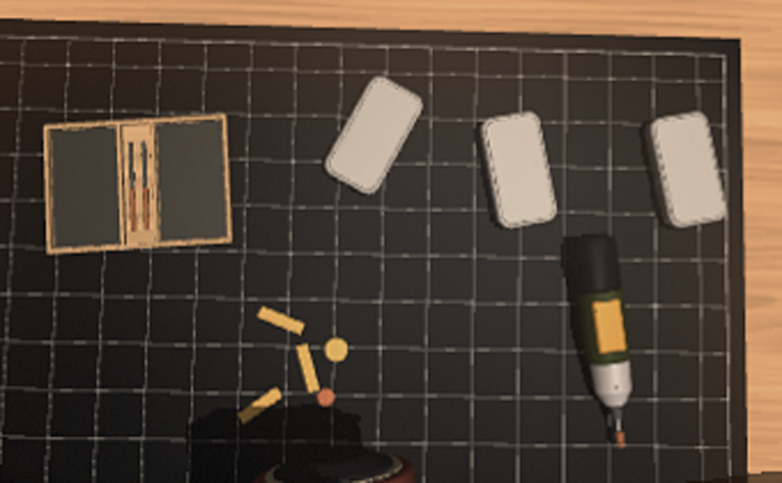

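```bash
cat >> h.py <<'E'
def go(x,y,z,yaw=None):
    "units to reach TCP x,y,z with tool z axis along long-axis yaw(deg) mod 180"
    o=ctrl.get_obs();M=R.from_rotvec(o['tool_rot']).as_matrix()
    s=M.T@(np.array([x,y,z])-o['tool_pos'])/.04
    out=[s.round(2)]
    if yaw is not None:
        a=np.degrees(np.arctan2(M[1,2],M[0,2]))   # yaw of tool z
        # turn +t about tool x(down) lowers yaw
        t=(a-yaw+90)%180-90
        out.append(('turn',round(t/5,2)))
    print('t',round(o['t'],2),'pos',o['tool_pos'].round(4),*out,'open',round(o['opening'],4),'F',o['contact_force'].round(2),'M',(M.T@o['wrist_torque']).round(3),'tilt',np.degrees(np.arccos(-M[2,0])).round(2),'q',o['q'].round(2))
E
python3 - <<'E'
from h import *
o=ctrl.get_obs();print(R.from_rotvec(o['tool_rot']).as_matrix().round(3))
go(.5113,-.3457,.12,11.9)
# tray fit
ci=ctrl.camera_info("top");p=cv2.imread("pics/top0.png");d=np.load("pics/top0_d.npy")
C=plane(ci,np.stack(np.mgrid[0:640,0:400],-1).reshape(-1,2).astype(float),.014).reshape(640,400,3).transpose(1,0,2)
h=cv2.cvtColor(p,cv2.COLOR_BGR2HSV)
m=((p[...,2].astype(int)-p[...,0]>35)&(p[...,2]>90)).astype(np.uint8);m[:190]=0;m[270:]=0;m[:,:155]=0;m[:,262:]=0
r=cv2.minAreaRect(C[m>0][:,:2].astype(np.float32)*1000);print(r)
q=proj(ci,np.c_[cv2.boxPoints(r)/1000,np.full(4,.014)]);
z=cv2.resize(p,(0,0),fx=6,fy=6,interpolation=2);cv2.polylines(z,[((q+.5)*6).astype(int)],True,(0,0,255));cv2.imwrite("pics/tray.png",z[1140:1620,960:1560])
Z=cloud(ci,d)[...,2];print(np.median(Z[205:255,175:200]),np.median(Z[205:255,222:245]),np.median(Z[280:340,140:220]))
E
```

```text
[[-0.     0.224 -0.975]
 [ 0.002 -0.975 -0.224]
 [-1.    -0.002 -0.   ]]
t 0.1 pos [ 0.1399 -0.6085  0.1954] [  1.89  -4.32 -10.52] ('turn', np.float64(0.21)) open 0.0852 F [-0.2   0.02  0.01] M [-0.009  0.036 -0.018] tilt 0.11 q [-1.46  0.05  1.61 -0.    1.48 -0.12]
((484.6074523925781, 248.60171508789062), (141.13160705566406, 198.7467803955078), 4.7995076179504395)
0.00809465060252934 0.008166214678764327 0.004058127568973502
```

View pics/tray.png

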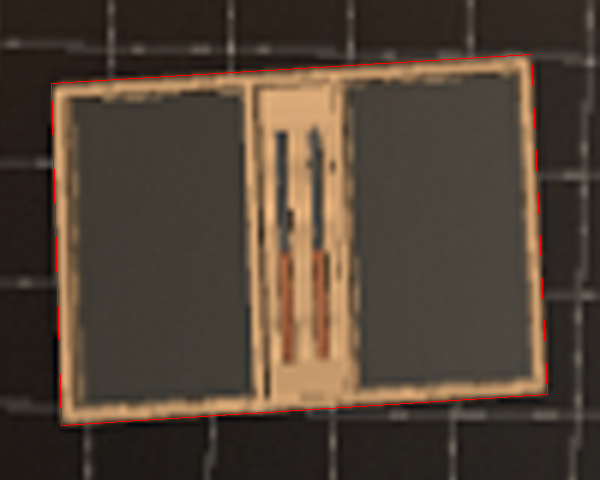

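Request:
drive_tool --commands "-1 1.9 -4.3 -10.5 0.2;-1 1.9 -4.3 -10.5 0.2;-1 1.9 -4.3 -10.5 0.2;-1 1.9 -4.3 -10.5 0.2;-1 1.9 -4.3 -10.5 0.2;-1 1.9 -4.3 -10.5 0.2;-1 1.9 -4.3 -10.5 0.2;-1 1.9 -4.3 -10.5 0.2"

```text
t: 0.77
tool_pos: [0.4097, -0.4178, 0.1407]
tool_rot: [2.112, 0.221, -2.112]
contact_force: [0.2, -0.5, -0.2]
opening: 0.0856
```

```bash
python3 -c "
from h import *
go(.5113,-.3457,.12,11.9)"
```

```text
t 0.77 pos [ 0.4097 -0.4178  0.1407] [ 0.52 -1.24 -2.86] ('turn', np.float64(0.01)) open 0.0856 F [ 0.17 -0.46 -0.23] M [-0.     0.011  0.043] tilt 0.03 q [-0.92 -0.    1.76  0.    1.38  0.44]
```

Request:
drive_tool --commands "-1 1.6 -1.2 -2.8 0;-1 1.6 -1.2 -2.8 0;-1 1.6 -1.2 -2.8 0;-1 1.6 -1.2 -2.8 0;-1 1.6 -1.2 -2.8 0"

```text
t: 1.18
tool_pos: [0.5084, -0.346, 0.0741]
tool_rot: [2.107, 0.23, -2.115]
contact_force: [-0.4, -0.1, -0.3]
opening: 0.0856
```

Run:
```python
from h import *
ctrl.get_image("top")
ci=ctrl.camera_info("wrist");o=ctrl.get_obs();p,d=ctrl.get_image("wrist");cv2.imwrite("pics/w1.png",p)
go(.5113,-.3457,.014,11.9)
C=cloud(ci,d);z=C[...,2]
m=(p.min(2)>110)&(z>.024)&(z<.045)
k,l,s,c=cv2.connectedComponentsWithStats(m.astype(np.uint8))
for i in range(1,k):
    if s[i,4]<400: continue
    P=C[l==i];print(s[i],cv2.minAreaRect((P[:,:2]*1000).astype(np.float32)),np.median(P[:,2]))
```

```text
t 1.28 pos [ 0.5077 -0.3495  0.0772] [ 1.58 -0.07 -0.11] ('turn', np.float64(0.02)) open 0.0852 F [ 0.56 -0.7   0.23] M [ 0.009  0.028 -0.001] tilt 0.07 q [-0.72  0.13  1.73 -0.    1.28  0.64]
[   12    72   107   150 10557] ((511.6749267578125, -163.08387756347656), (111.55821990966797, 65.28096008300781), 11.31356143951416) 0.03225715264092144
[ 271  122   86   65 4118] ((547.7913818359375, -340.5369567871094), (47.20181655883789, 63.84477996826172), 11.010581016540527) 0.032202967039750494
[ 276  214   77   55 2895] ((477.762939453125, -355.2752380371094), (50.316627502441406, 62.85725784301758), 11.679157257080078) 0.03220244848947873
```

View pics/w1.png

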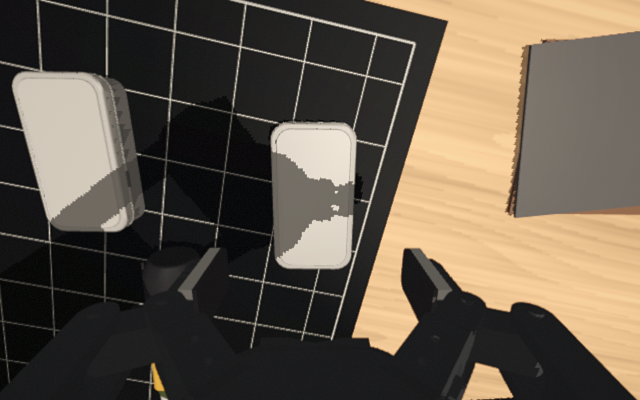

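Request:
drive_tool --commands "-1 1.0 -0.05 -0.1 0;-1 1.55 -0.05 -0.1 0;-1 1.58 -0.05 -0.1 0;-1 1.58 -0.05 -0.1 0;0 1.58 -0.05 -0.1 0;0.2 1.58 -0.05 -0.1 0;0.4 1.58 -0.05 -0.1 0;1 1.58 -0.05 -0.1 0" --newtons 60

```text
t: 1.95
tool_pos: [0.5125, -0.3477, 0.0161]
tool_rot: [2.113, 0.218, -2.109]
contact_force: [-0.5, 0.3, -0.5]
opening: 0.0387
```

Run:
```python
from h import *
go(.5113,-.3457,.12,11.9)
```

```text
t 1.95 pos [ 0.5125 -0.3477  0.0161] [-2.6  -0.05  0.01] ('turn', np.float64(0.0)) open 0.0387 F [-0.53  0.31 -0.48] M [-0.038 -0.042  0.014] tilt 0.17 q [-0.72  0.21  1.76 -0.    1.17  0.65]
```

Run:
```python
from h import *
p,d=ctrl.get_image("wrist");cv2.imwrite("pics/w2.png",p)
p,d=ctrl.get_image("scene");cv2.imwrite("pics/s2.png",cv2.resize(p[60:220,130:370],(0,0),fx=3,fy=3))
go(.5113,-.3457,.12,11.9)
```

```text
t 2.05 pos [ 0.5122 -0.3472  0.0153] [-2.62 -0.04  0.01] ('turn', np.float64(0.01)) open 0.023 F [-0.11  0.15  0.71] M [0.044 0.028 0.032] tilt 0.09 q [-0.72  0.21  1.76 -0.    1.17  0.65]
```

View pics/w2.png

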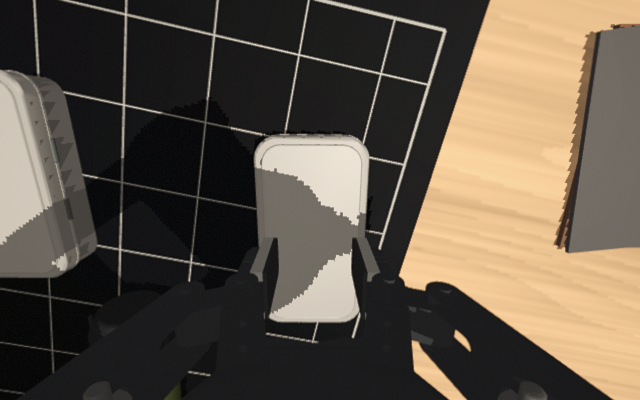

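View pics/s2.png

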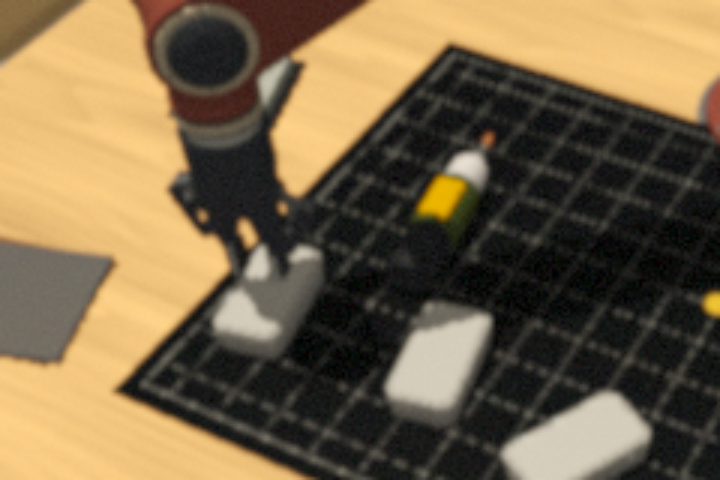

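Run:
```python
from h import *
p,d=ctrl.get_image("wrist");cv2.imwrite("pics/w3.png",p[100:400,120:520])
go(.5113,-.3457,.12,11.9)
```

```text
t 2.1 pos [ 0.512  -0.3469  0.0149] [-2.63 -0.03  0.01] ('turn', np.float64(0.01)) open 0.015 F [ 0.09  0.05 -0.13] M [ 0.01   0.01  -0.006] tilt 0.06 q [-0.72  0.21  1.76 -0.    1.17  0.65]
```

View pics/w3.png

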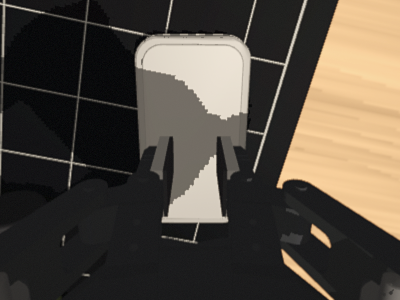

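Request:
drive_tool --commands "-1 -0.6 0 0 0;-1 -0.6 0 0 0;-1 -0.6 0 0 0;-1 -0.6 0 0 0"

```text
t: 2.43
tool_pos: [0.5118, -0.3466, 0.038]
tool_rot: [2.112, 0.221, -2.111]
contact_force: [0.1, -0.1, -0.7]
opening: 0.0625
```

Run:
```python
from h import *
ci=ctrl.camera_info("wrist");p,d=ctrl.get_image("wrist");cv2.imwrite("pics/w4.png",p)
go(.5113,-.3457,.12,11.9)
C=cloud(ci,d)
for v in range(240,330,8): print(v,[(u,C[v,u].round(3).tolist()) for u in (190,205,440,455)])
print(C[200,310],C[280,310])
p,d=ctrl.get_image("scene");cv2.imwrite("pics/s4.png",cv2.resize(p[60:220,130:370],(0,0),fx=3,fy=3))
```

```text
t 2.48 pos [ 0.5114 -0.3463  0.0374] [-2.06 -0.02 -0.  ] ('turn', np.float64(0.01)) open 0.0699 F [ 0.39 -0.38  0.62] M [ 0.042 -0.036 -0.014] tilt 0.05 q [-0.72  0.18  1.75 -0.    1.21  0.65]
240 [(190, [0.468, -0.258, 0.003]), (205, [0.47, -0.27, 0.003]), (440, [0.507, -0.452, -0.001]), (455, [0.509, -0.464, -0.001])]
248 [(190, [0.46, -0.258, 0.002]), (205, [0.463, -0.27, 0.003]), (440, [0.501, -0.454, -0.0]), (455, [0.503, -0.466, -0.0])]
256 [(190, [0.584, -0.333, 0.215]), (205, [0.456, -0.271, 0.002]), (440, [0.493, -0.457, -0.001]), (455, [0.496, -0.469, -0.001])]
264 [(190, [0.446, -0.26, 0.003]), (205, [0.448, -0.271, 0.002]), (440, [0.487, -0.459, -0.001]), (455, [0.489, -0.471, -0.001])]
272 [(190, [0.439, -0.26, 0.002]), (205, [0.442, -0.272, 0.003]), (440, [0.48, -0.461, -0.001]), (455, [0.482, -0.473, -0.001])]
280 [(190, [0.431, -0.261, 0.002]), (205, [0.518, -0.307, 0.121]), (440, [0.472, -0.464, -0.001]), (455, [0.475, -0.476, -0.001])]
288 [(190, [0.515, -0.303, 0.124]), (205, [0.517, -0.308, 0.125]), (440, [0.534, -0.389, 0.124]), (455, [0.468, -0.478, 0.0])]
296 [(190, [0.516, -0.304, 0.128]), (205, [0.517, -0.31, 0.129]), (440, [0.533, -0.388, 0.128]), (455, [0.53, -0.398, 0.121])]
304 [(190, [0.516, -0.306, 0.133]), (205, [0.517, -0.311, 0.132]), (440, [0.531, -0.388, 0.13]), (455, [0.53, -0.395, 0.126])]
312 [(190, [0.511, -0.306, 0.131]), (205, [0.522, -0.314, 0.143]), (440, [0.528, -0.389, 0.13]), (455, [0.529, -0.394, 0.13])]
320 [(190, [0.507, -0.306, 0.13]), (205, [0.522, -0.315, 0.146]), (440, [0.525, -0.39, 0.13]), (455, [0.527, -0.393, 0.132])]
328 [(190, [0.504, -0.306, 0.13]), (205, [0.523, -0.316, 0.15]), (440, [0.522, -0.39, 0.131]), (455, [0.524, -0.395, 0.132])]
[ 0.52826895 -0.34211399  0.03225108] [ 0.4706291 -0.3540316  0.0326044]
```

View pics/w4.png

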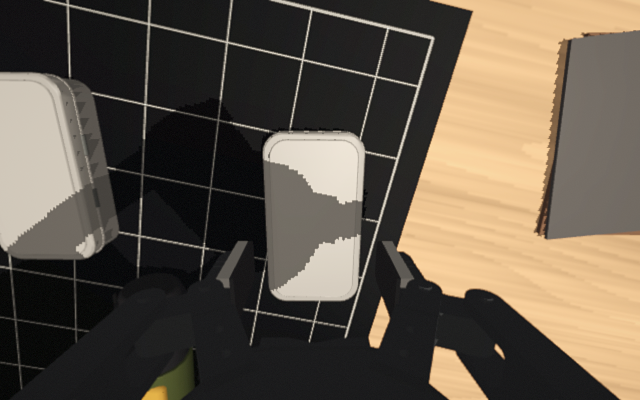

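View pics/s4.png

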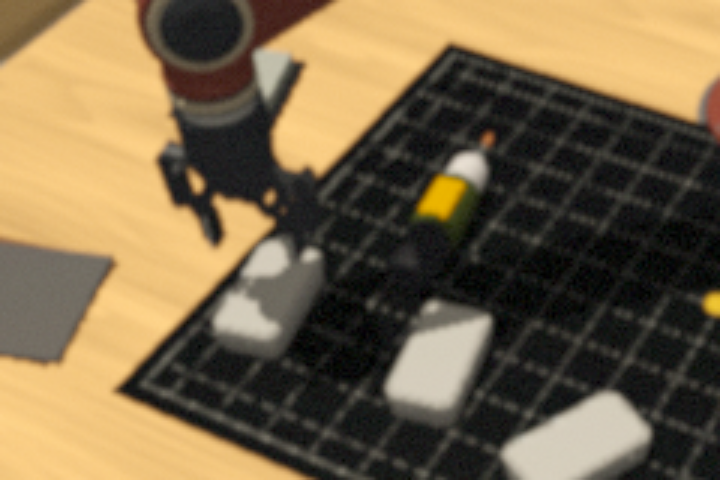

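Run:
```python
from h import *
o=ctrl.get_obs();ci=ctrl.camera_info("wrist");p,d=ctrl.get_image("wrist");
M=R.from_rotvec(o['tool_rot']).as_matrix();C=(cloud(ci,d)-o['tool_pos'])@M
print(o['tool_pos'],o['opening'])
m=(C[...,0]<.1)&(C[...,0]>-.2)&(abs(C[...,1])<.06)&(cloud(ci,d)[...,2]>.036)
P=C[m];v,u=np.nonzero(m)
i=np.argsort(-P[:,0])[:25]
for j in i: print(u[j],v[j],P[j].round(4))
print(np.bincount(((P[:,0]+.2)*100).astype(int)))
```

```text
[ 0.51114146 -0.3461542   0.03708214] 0.07673569040508975
239 271 [-0.043  -0.0368  0.006 ]
239 270 [-0.043  -0.0367  0.0053]
237 249 [-0.0434 -0.0368 -0.0067]
392 250 [-0.0435  0.0406 -0.0061]
391 258 [-0.0438  0.0403 -0.0018]
390 272 [-0.0439  0.0404  0.006 ]
390 275 [-0.0439  0.0405  0.0078]
391 259 [-0.0439  0.0403 -0.0013]
237 248 [-0.0439 -0.0366 -0.0075]
238 260 [-0.044  -0.0366 -0.0008]
237 250 [-0.044  -0.0366 -0.0064]
390 273 [-0.0441  0.0403  0.0065]
238 259 [-0.0441 -0.0365 -0.0015]
392 253 [-0.0442  0.0405 -0.0048]
390 274 [-0.0442  0.0404  0.007 ]
238 258 [-0.0443 -0.0364 -0.0022]
390 270 [-0.0444  0.0401  0.0046]
391 261 [-0.0444  0.0403 -0.0005]
390 278 [-0.0444  0.0404  0.0092]
238 262 [-0.0445 -0.0365 -0.    ]
238 261 [-0.0447 -0.0364 -0.0007]
238 265 [-0.0447 -0.0366  0.0016]
239 273 [-0.0447 -0.0364  0.0061]
390 271 [-0.0447  0.0401  0.005 ]
392 248 [-0.0448  0.0401 -0.0078]
[    0     0  1024     0     0     0  2249  8751 10288  4541  6334  1403
  1344  1291   996   308]
```

Run:
```python
from h import *
o=ctrl.get_obs();ci=ctrl.camera_info("scene");p,d=ctrl.get_image("scene");
M=R.from_rotvec(o['tool_rot']).as_matrix();W=cloud(ci,d);C=(W-o['tool_pos'])@M
m=(C[...,0]>-.15)&(abs(C[...,1])<.065)&(abs(C[...,2])<.03)&(p.max(2)<70)&(W[...,2]>.036)
P=C[m];v,u=np.nonzero(m)
i=np.argsort(-P[:,0])[:12]
for j in i: print(u[j],v[j],P[j].round(4))
go(.5114,-.346,-.024,11.5)
```

```text
200 137 [-0.0591  0.0422 -0.001 ]
200 135 [-0.0601  0.045   0.0053]
199 138 [-0.0612  0.0417 -0.0072]
233 142 [-0.0619 -0.053   0.0021]
231 144 [-0.0627 -0.0512 -0.0071]
234 141 [-0.0628 -0.0546  0.0056]
199 137 [-0.0631  0.0421 -0.0054]
200 136 [-0.0634  0.041  -0.0014]
231 143 [-0.0635 -0.0502 -0.0044]
234 140 [-0.065  -0.0543  0.0071]
199 135 [-0.0658  0.0436 -0.0008]
199 136 [-0.0672  0.041  -0.0056]
t 2.63 pos [ 0.5111 -0.3462  0.0371] [ 1.53 -0.   -0.01] ('turn', np.float64(0.09)) open 0.0852 F [ 0.35 -0.03 -0.24] M [ 0.032  0.001 -0.032] tilt 0.1 q [-0.72  0.18  1.75 -0.    1.21  0.65]
```

Request:
drive_tool --commands "-1 0.8 0 0 0;-1 1.2 0 0 0;-1 1.2 0 0 0"

```text
t: 2.88
tool_pos: [0.5084, -0.3439, -0.0149]
tool_rot: [2.108, 0.228, -2.121]
contact_force: [-1.6, 1.8, 0.1]
opening: 0.0853
```

```bash
cat >> h.py <<'E'
def tips():
    o=ctrl.get_obs();ci=ctrl.camera_info("wrist");p,d=ctrl.get_image("wrist")
    M=R.from_rotvec(o['tool_rot']).as_matrix();W=cloud(ci,d);C=(W-o['tool_pos'])@M
    for u0,u1 in((170,270),(360,460)):
        m=np.zeros(d.shape,bool);m[225:290,u0:u1]=1
        m&=(abs(C[...,1])<.06)&(C[...,0]<-.01)&(abs(C[...,1])>.02)&(W[...,2]>.01)&(p.max(2)<150)&(abs(C[...,2])<.02)
        P=C[m];
        if len(P): i=np.argsort(-P[:,0])[:15];print('tip',np.median(P[i],0).round(4))
    return p,d
E
python3 - <<'E'
from h import *
p,d=tips();cv2.imwrite("pics/w5.png",p)
go(.5114,-.346,-.024,11.5)
p,d=ctrl.get_image("scene");cv2.imwrite("pics/s5.png",cv2.resize(p[60:220,130:370],(0,0),fx=3,fy=3))
E
```

```text
tip [-0.0445 -0.0278  0.0002]
tip [-0.045   0.0359 -0.0065]
t 2.93 pos [ 0.5096 -0.3449 -0.0128] [ 0.28  0.04 -0.04] ('turn', np.float64(0.09)) open 0.0857 F [ 0.46  0.02 -0.13] M [-0.007 -0.023  0.016] tilt 0.35 q [-0.72  0.25  1.77  0.    1.13  0.65]
```

View pics/w5.png

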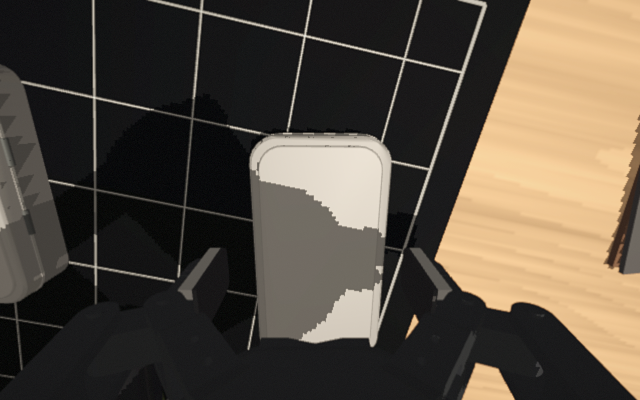

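View pics/s5.png

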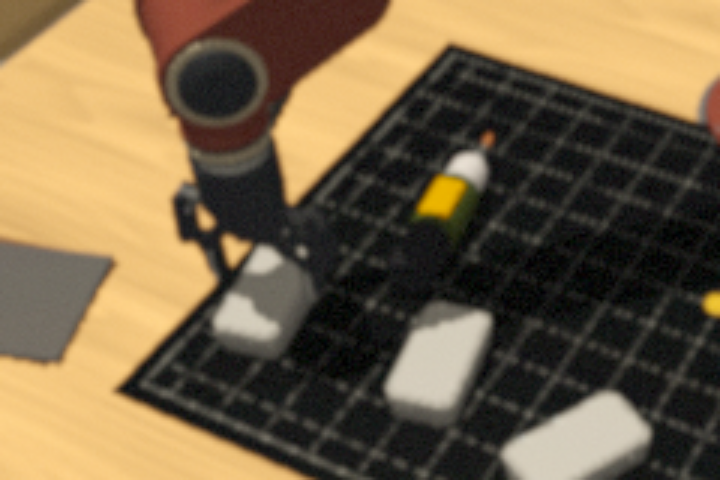

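Request:
drive_tool --commands "-1 0.32 0 0 0.1;-1 0.33 0 0 0.1;0 0.33 0 0 0.1;0 0.33 0 0 0.1;0.3 0.33 0 0 0.1;1 0.33 0 0 0.1;1 0.33 0 0 0.1;1 0.33 0 0 0.1" --newtons 60

```text
t: 3.65
tool_pos: [0.5124, -0.3472, -0.0219]
tool_rot: [2.117, 0.211, -2.114]
contact_force: [0.8, 0.4, 4.6]
opening: 0.0627
```

Run:
```python
from h import *
p,d=tips();cv2.imwrite("pics/w6.png",p)
go(.5114,-.346,.06,11.5)
```

```text
tip [-0.0449 -0.0338 -0.0113]
tip [-0.0444  0.0376 -0.0113]
t 3.7 pos [ 0.5124 -0.3472 -0.0219] [-2.05 -0.03  0.02] ('turn', np.float64(-0.01)) open 0.0626 F [0.25 0.15 5.43] M [-0.058 -0.014 -0.208] tilt 0.1 q [-0.72  0.26  1.77  0.    1.11  0.66]
```

View pics/w6.png

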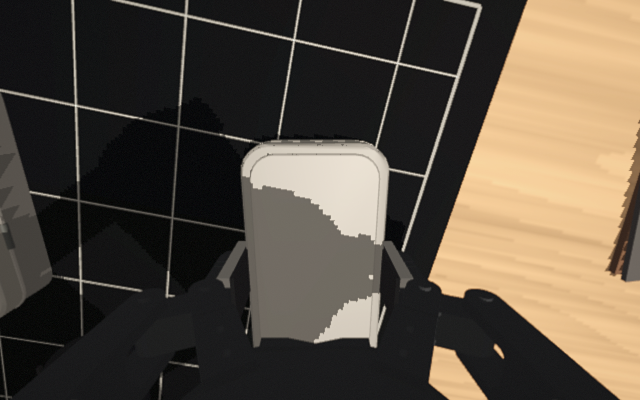

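Request:
drive_tool --commands "1 -0.5 0 0 0;1 -1.3 0 0 0;1 -2.2 0 0 0;1 -3 0 0 0;1 -3.2 0 0 0;1 -3.2 0 0 0;1 -3.2 0 0 0;1 -3.2 0 0 0" --newtons 80

```text
t: 4.37
tool_pos: [0.5097, -0.345, 0.101]
tool_rot: [2.114, 0.217, -2.123]
contact_force: [-0.4, 0.4, -4.3]
opening: 0.062
```

```bash
cat >> h.py <<'E'
def torque():
    o=ctrl.get_obs();M=R.from_rotvec(o['tool_rot']).as_matrix()
    print(round(o['t'],2),'Ftool',(M.T@o['contact_force']).round(2),'Mtool',(M.T@o['wrist_torque']).round(3),o['tool_pos'].round(3),round(o['opening'],4))
E
python3 - <<'E'
from h import *
torque();p,d=ctrl.get_image("wrist");cv2.imwrite("pics/w7.png",p)
torque();ctrl.get_image("top");torque()
E
```

```text
4.37 Ftool [ 4.26 -0.49  0.3 ] Mtool [-0.014  0.021  0.003] [ 0.51  -0.345  0.101] 0.062
4.42 Ftool [3.49 1.26 0.5 ] Mtool [ 0.009 -0.028  0.035] [ 0.51  -0.345  0.101] 0.062
4.47 Ftool [3.73 0.47 0.74] Mtool [ 0.019  0.008 -0.021] [ 0.51  -0.345  0.101] 0.0621
```

View pics/w7.png

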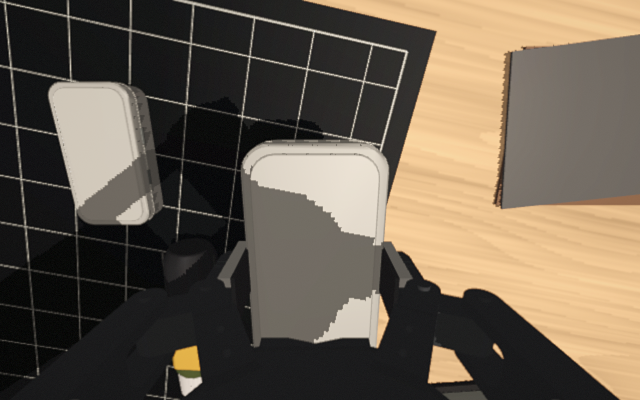

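Request:
drive_tool --commands "1 0 0 1 0;1 0 0 2 0;1 0 0 2 0;1 0 0 2 0;1 0 0 2 0;1 0 0 2 0"

```text
t: 4.97
tool_pos: [0.4336, -0.3623, 0.1044]
tool_rot: [2.116, 0.213, -2.117]
contact_force: [-0.0, 0.7, -3.2]
opening: 0.0624
```

Run:
```python
from h import *
torque();ctrl.get_image("top");torque();ctrl.get_image("top");torque()
```

```text
4.97 Ftool [ 3.23 -0.72 -0.14] Mtool [-0.003 -0.077  0.007] [ 0.434 -0.362  0.104] 0.0624
5.02 Ftool [ 3.7   0.06 -0.53] Mtool [ 0.003 -0.037  0.03 ] [ 0.434 -0.362  0.105] 0.0619
5.07 Ftool [ 3.39  0.41 -0.53] Mtool [-0.059 -0.006 -0.034] [ 0.434 -0.362  0.105] 0.062
```

Request:
drive_tool --commands "1 0 0 -1 0;1 0 0 -2 0;1 0 0 -2 0;1 0 0 -2 0;1 0 0 -2 0;1 0 0 -2 0"

```text
t: 5.57
tool_pos: [0.5114, -0.3465, 0.1048]
tool_rot: [2.116, 0.212, -2.117]
contact_force: [-0.6, 0.3, -3.8]
opening: 0.0618
```

Run:
```python
from h import *
torque();ctrl.get_image("top");torque();ctrl.get_image("top");torque()
```

```text
5.57 Ftool [ 3.79 -0.38  0.5 ] Mtool [0.045 0.032 0.024] [ 0.511 -0.347  0.105] 0.0618
5.62 Ftool [3.68 0.21 0.15] Mtool [-0.073 -0.056  0.053] [ 0.511 -0.347  0.105] 0.0616
5.67 Ftool [3.6  0.15 0.43] Mtool [-0.019  0.03  -0.012] [ 0.511 -0.347  0.105] 0.0622
```

Run:
```python
from h import *
go(.4797,.3055,.09,4.8)
```

```text
t 5.67 pos [ 0.5111 -0.3468  0.105 ] [  0.38 -16.14  -2.45] ('turn', np.float64(1.32)) open 0.0622 F [-0.39 -0.23 -3.6 ] M [-0.019  0.03  -0.012] tilt 0.01 q [-0.72  0.11  1.71 -0.    1.32  0.66]
```

Request:
drive_tool --commands "1 0 -16 -2.4 1.3;1 0 -16 -2.4 1.3;1 0 -16 -2.4 1.3;1 0 -16 -2.4 1.3;1 0 -16 -2.4 1.3;1 0 -16 -2.4 1.3;1 0 -16 -2.4 1.3;1 0 -16 -2.4 1.3"

```text
t: 6.33
tool_pos: [0.494, -0.0124, 0.1055]
tool_rot: [2.179, 0.092, -2.177]
contact_force: [1.6, 0.6, -4.1]
opening: 0.0617
```

Run:
```python
from h import *
ci=ctrl.camera_info("wrist");p,d=ctrl.get_image("wrist");cv2.imwrite("pics/w8.png",p)
ctrl.get_image("top")
go(.4797,.3055,.09,4.8)
```

```text
t 6.43 pos [ 0.4936 -0.0089  0.1051] [ 0.4  -7.86 -0.38] ('turn', np.float64(0.1)) open 0.0621 F [-0.6  -1.46 -3.63] M [-0.059 -0.046  0.103] tilt 0.14 q [-0.17 -0.19  2.    0.    1.33  1.31]
```

View pics/w8.png

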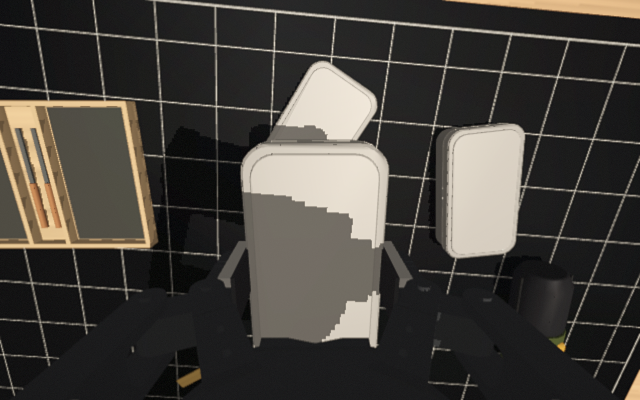

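Request:
drive_tool --commands "1 0.2 -7.8 -0.4 0.1;1 0.2 -7.8 -0.4 0.1;1 0.2 -7.8 -0.4 0.1;1 0.2 -7.8 -0.4 0.1;1 0.2 -7.8 -0.4 0.1;1 0.2 -7.8 -0.4 0.1;1 0.2 -7.8 -0.4 0.1;1 0.2 -7.8 -0.4 0.1"

```text
t: 7.1
tool_pos: [0.4835, 0.3018, 0.0975]
tool_rot: [2.183, 0.089, -2.181]
contact_force: [-0.3, -0.1, -3.7]
opening: 0.0618
```

Run:
```python
from h import *
ctrl.get_image("top");ctrl.get_image("top")
ci=ctrl.camera_info("wrist");p,d=ctrl.get_image("wrist");cv2.imwrite("pics/w9.png",p);np.save("pics/w9.npy",d);np.save("pics/w9T.npy",ci['T'])
go(.4797,.3055,.03,4.8)
```

```text
t 7.25 pos [0.4838 0.2991 0.0972] [ 1.68 -0.17  0.09] ('turn', np.float64(-0.05)) open 0.062 F [-1.08  0.02 -3.29] M [-0.022  0.022  0.01 ] tilt 0.03 q [ 0.42  0.    1.84 -0.    1.3   1.91]
```

View pics/w9.png

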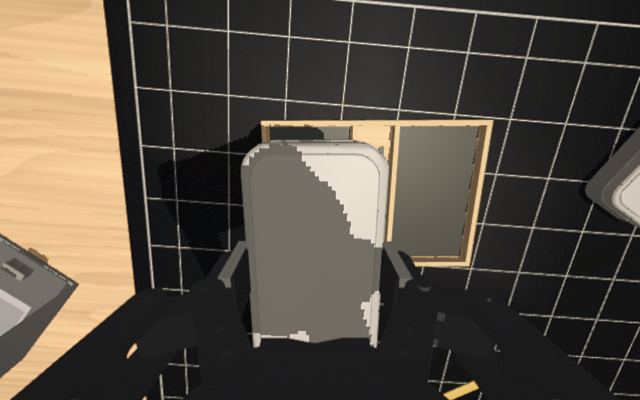

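Run:
```python
from h import *
ci=ctrl.camera_info("wrist");ci['T']=np.load("pics/w9T.npy");p=cv2.imread("pics/w9.png")
cv2.imwrite("pics/w9c.png",cv2.resize(p[100:290,240:510],(0,0),fx=2.9,fy=2.9,interpolation=2))
P=plane(ci,[[261,121.5],[493,121],[469,267]],.017);print(P)
c=(P[0]+P[2])/2;print(c,np.degrees(np.arctan2(*(P[1]-P[2])[[1,0]])),np.degrees(np.arctan2(*(P[1]-P[0])[[1,0]]))+90, np.linalg.norm(P[1]-P[0]),np.linalg.norm(P[1]-P[2]))
# lid of the held tin: front edge
d=np.load("pics/w9.npy");print(d[200,300])
C=cloud(ci,d);m=(C[...,2]>.125)&(C[...,2]<.2)&(p.min(2)>60);m[:120]=0
k,l,s,cc=cv2.connectedComponentsWithStats(m.astype(np.uint8));i=1+s[1:,4].argmax();Q=C[l==i];print(s[i],cv2.minAreaRect(Q[:,:2].astype(np.float32)*1000),np.median(Q[:,2]),Q[:,0].max())
o=ctrl.get_obs();print(o['tool_pos'])
```

```text
[[0.54387783 0.34942744 0.017     ]
 [0.55997335 0.15417302 0.017     ]
 [0.42217704 0.14254181 0.017     ]]
[0.48302744 0.24598463 0.017     ] 4.824823446083247 4.712439291783866 0.19591670601827044 0.13828632511075895
0.12910958
[  218   140   195   207 27744] ((491.9302978515625, 298.516357421875), (105.00202941894531, 77.51760864257812), 4.817677021026611) 0.15130763146770504 0.5455862186075121
[0.48381315 0.29906139 0.09715796]
```

View pics/w9c.png

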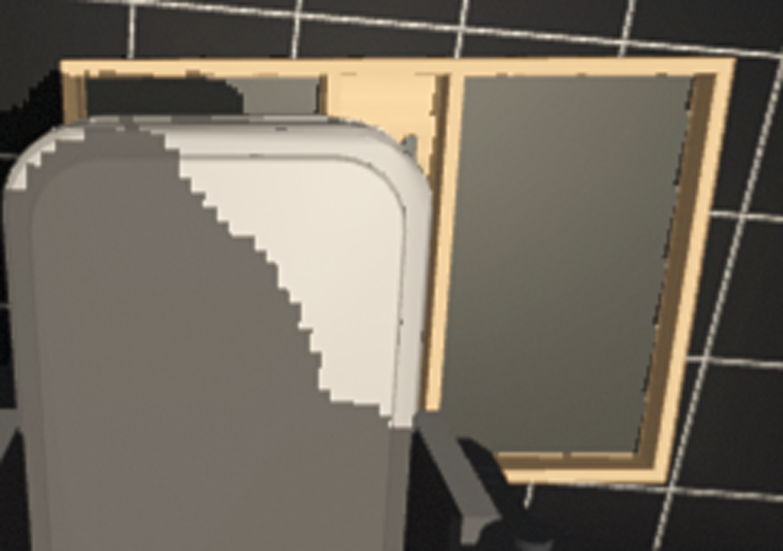

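Run:
```python
from h import *
ci=ctrl.camera_info("wrist");ci['T']=np.load("pics/w9T.npy")
P=plane(ci,[[242.5,200],[389,200],[316,142.5]],.150);print(P);m=(P[0]+P[1])/2
a=np.radians(4.77);y=np.array([-np.sin(a),np.cos(a)]);x=np.array([np.cos(a),np.sin(a)])
print('width',np.linalg.norm(P[1]-P[0]),'y along',m[:2]@y,'front x',P[2][:2]@x,'centre',(P[2][:2]@x-.06))
t=np.array([.4838,.2991]);print('tcp y',t@y,'x',t@x)
c=np.array([.4830,.2460]);print('place1',(c@y)+.057,c@x)
```

```text
[[0.51636708 0.33354852 0.15      ]
 [0.52158917 0.26913116 0.15      ]
 [0.54397477 0.30327778 0.15      ]]
width 0.06462868278759279 y along 0.2571399804692165 front x 0.567310125608532 centre 0.507310125608532
tcp y 0.2578331715999933 x 0.5069963566167792
place1 0.26198360637978574 0.5017835401002478
```

Run:
```python
from h import *
go(.4784,.3037,.005,4.8)
```

```text
t 7.25 pos [0.4838 0.2991 0.0972] [ 2.3  -0.13  0.13] ('turn', np.float64(-0.05)) open 0.062 F [-1.08  0.02 -3.29] M [-0.022  0.022  0.01 ] tilt 0.03 q [ 0.42  0.    1.84 -0.    1.3   1.91]
```

Request:
drive_tool --commands "1 1 -0.13 0.13 0;1 1.8 -0.13 0.13 0;1 2.3 -0.13 0.13 0;1 2.3 -0.13 0.13 0;1 2.3 -0.13 0.13 0;1 2.3 -0.13 0.13 0"

```text
t: 7.75
tool_pos: [0.4801, 0.3029, 0.007]
tool_rot: [2.186, 0.084, -2.18]
contact_force: [0.7, 0.3, -3.6]
opening: 0.0619
```

Run:
```python
from h import *
ci=ctrl.camera_info("wrist");p,d=ctrl.get_image("wrist");cv2.imwrite("pics/w10.png",p)
go(.4784,.3037,-.016,4.8)
```

```text
t 7.8 pos [0.4806 0.3034 0.0077] [ 0.59 -0.01  0.06] ('turn', np.float64(-0.09)) open 0.0617 F [ 0.29  0.79 -2.94] M [0.008 0.024 0.025] tilt 0.26 q [ 0.43  0.11  1.89 -0.    1.14  1.93]
```

View pics/w10.png

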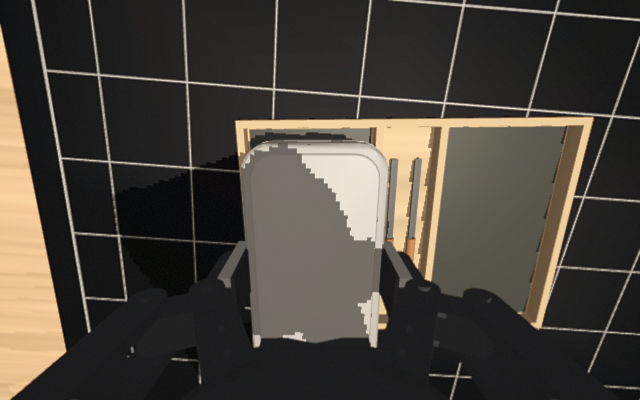

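Run:
```python
from h import *
ci=ctrl.camera_info("wrist")
T=plane(ci,[[236.5,121],[592,117]],.017);P=plane(ci,[[242.5,200],[389,200],[316,142]],.0615);print(T,P)
a=np.radians(4.77);y=np.array([-np.sin(a),np.cos(a)]);x=np.array([np.cos(a),np.sin(a)])
print('tray far x',T[:,:2]@x,'centre x',T[:,:2].mean(0)@x-.069,'y',T[:,:2]@y,'place1 y',T[:,:2].mean(0)@y+.057)
print('tin y',(P[0]+P[1])[:2]@y/2,'w',np.linalg.norm(P[1]-P[0]),'x',P[2][:2]@x-.06)
go(.4784,.3037,-.016,4.8);t=ctrl.get_obs()['tool_pos'][:2];print(t@x,t@y)
```

```text
[[0.54470616 0.34956774 0.017     ]
 [0.56146778 0.15537564 0.017     ]] [[0.51358612 0.33558213 0.0615    ]
 [0.51847851 0.27164133 0.0615    ]
 [0.54103848 0.30543073 0.0615    ]]
tray far x [0.57188827 0.57244359] centre x 0.5031659311157333 y [0.3030614  0.10814805] place1 y 0.2626047276867945
tin y 0.2596489636495614 w 0.06412769867559588 x 0.5045630321488968
t 7.8 pos [0.4806 0.3034 0.0077] [ 0.59 -0.01  0.06] ('turn', np.float64(-0.09)) open 0.0617 F [ 0.29  0.79 -2.94] M [0.008 0.024 0.025] tilt 0.26 q [ 0.43  0.11  1.89 -0.    1.14  1.93]
0.5041316822201296 0.26235463179670515
```

Request:
drive_tool --commands "1 0.3 -0.05 0.05 -0.09;1 0.5 -0.05 0.05 -0.09;1 0.58 -0.05 0.05 -0.09;1 0.58 -0.05 0.05 -0.09;1 0.58 -0.05 0.05 -0.09"

```text
t: 8.22
tool_pos: [0.4761, 0.3051, -0.0177]
tool_rot: [2.177, 0.093, -2.178]
contact_force: [-2.8, -1.6, 3.0]
opening: 0.0617
```

Run:
```python
from h import *
ci=ctrl.camera_info("wrist");go(.4784,.3037,-.018,4.8);p,d=ctrl.get_image("wrist");cv2.imwrite("pics/w11.png",p)
go(.4784,.3037,-.018,4.8)
```

```text
t 8.22 pos [ 0.4761  0.3051 -0.0177] [ 0.01  0.04 -0.06] ('turn', np.float64(0.02)) open 0.0617 F [-2.83 -1.63  2.96] M [ 0.001 -0.433  0.177] tilt 0.03 q [ 0.44  0.15  1.9  -0.    1.1   1.92]
t 8.27 pos [ 0.4761  0.3051 -0.0177] [ 0.01  0.04 -0.05] ('turn', np.float64(0.02)) open 0.0619 F [-3.28 -1.5   2.28] M [-0.01  -0.575  0.126] tilt 0.03 q [ 0.44  0.14  1.9  -0.    1.1   1.92]
```

View pics/w11.png

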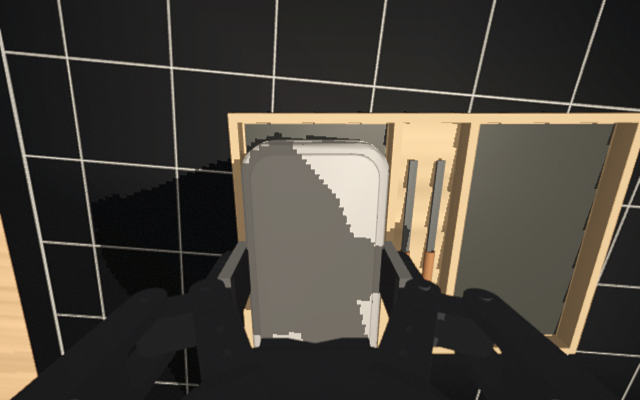

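Run:
```python
from h import *
ci=ctrl.camera_info("wrist")
T=plane(ci,[[229,114],[640,113]],.017);P=plane(ci,[[243,200],[388.5,200],[316,141.5]],.0365);
a=np.radians(4.77);y=np.array([-np.sin(a),np.cos(a)]);x=np.array([np.cos(a),np.sin(a)])
print('tray far x',T[:,:2]@x,'y',T[:,:2]@y,'place1 y',T[0,:2]@y-.098+.057)
print('tin y',(P[0]+P[1])[:2]@y/2,'w',np.linalg.norm(P[1]-P[0]),'x',P[2][:2]@x-.06,'place x',T[0,:2]@x-.069)
```

```text
tray far x [0.57124678 0.57188429] y [0.30246634 0.1125891 ] place1 y 0.26146634019466547
tin y 0.26219126085465017 w 0.0633660018602562 x 0.5007434475760362 place x 0.5022467811533415
```

Request:
drive_tool --commands "0 0 0 0 0;-1 0 0 0 0;-1 0 0 0 0;-1 0 0 0 0;-1 -0.8 0 0 0;-1 -1.8 0 0 0;-1 -2.8 0 0 0;-1 -3.2 0 0 0"

```text
t: 8.93
tool_pos: [0.4795, 0.3067, 0.1166]
tool_rot: [2.19, 0.097, -2.17]
contact_force: [1.4, 1.0, 0.8]
opening: 0.0853
```

Run:
```python
from h import *
p,d=ctrl.get_image("scene");cv2.imwrite("pics/s12.png",cv2.resize(p[150:310,330:530],(0,0),fx=3,fy=3))
ci=ctrl.camera_info("wrist");p,d=ctrl.get_image("wrist");cv2.imwrite("pics/w12.png",p)
go(.541,-.0053,.06,-27.9)
```

```text
t 9.03 pos [0.4797 0.3068 0.1157] [ 1.37  7.91 -0.85] ('turn', np.float64(6.56)) open 0.0852 F [ 1.31 -0.11 -0.25] M [-0.014  0.002 -0.016] tilt 0.62 q [ 0.44 -0.02  1.83  0.    1.33  1.92]
```

View pics/s12.png

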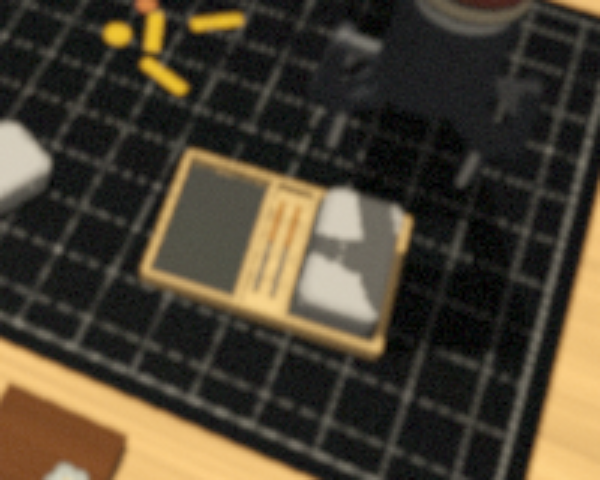

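View pics/w12.png

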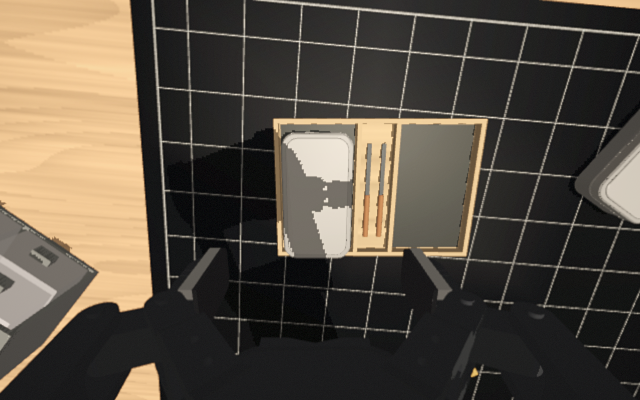

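```bash
cat >> h.py <<'E'
def lids(name="wrist",save=None,zr=(.026,.055)):
    if name=="wrist": o=ctrl.get_obs()
    ci=ctrl.camera_info(name);p,d=ctrl.get_image(name)
    if save: cv2.imwrite(save,p)
    C=cloud(ci,d);z=C[...,2];h=p.astype(int)
    m=(z>zr[0])&(z<zr[1])&(h.max(2)-h.min(2)<40)&(h.min(2)>60)
    m=cv2.morphologyEx(m.astype(np.uint8),cv2.MORPH_OPEN,np.ones((3,3)))
    k,l,s,c=cv2.connectedComponentsWithStats(m)
    for i in range(1,k):
        if s[i,4]<600: continue
        P=C[l==i];r=cv2.minAreaRect((P[:,:2]*1000).astype(np.float32))
        A=np.c_[P[:,:2]-P[:,:2].mean(0),np.ones(len(P))];g=np.linalg.lstsq(A,P[:,2],rcond=None)[0]
        print(s[i],[np.round(v,1) for v in r],'z',np.median(z[l==i]).round(4),'slope',g[:2].round(3))
E
python3 - <<'E'
from h import *
lids();lids("top")
E
```

```text
[ 280  131   73  127 8676] [array([476.8, 303.4]), array([119.8,  66. ]), np.float64(4.8)] z 0.0362 slope [-0.001  0.   ]
[ 597  141   43   81 2088] [array([509.7,  28.4]), array([76.3, 35.3]), np.float64(19.1)] z 0.0318 slope [-0.009 -0.047]
[   0  238   76  139 3143] [array([329.4, 577.3]), array([ 70.4, 152.3]), np.float64(85.5)] z 0.0394 slope [-0.041 -0.065]
[ 292  184   42   50 1228] [array([541.1,  -5.8]), array([ 64.2, 120.3]), np.float64(62.4)] z 0.0338 slope [ 0.002 -0.004]
[ 360  199   32   50 1231] [array([ 507.1, -162.1]), array([119.6,  65.1]), np.float64(11.7)] z 0.0336 slope [ 0.003 -0.007]
```

Request:
drive_tool --commands "-1 0.5 7.9 -0.8 6.5;-1 0.5 7.9 -0.8 6.5;-1 0.5 7.9 -0.8 6.5;-1 0.5 7.9 -0.8 6.5;-1 0.5 7.9 -0.8 6.5;-1 0.5 7.9 -0.8 6.5;-1 0.5 7.9 -0.8 6.5;-1 0.5 7.9 -0.8 6.5"

```text
t: 9.8
tool_pos: [0.5334, -0.0102, 0.0869]
tool_rot: [-1.947, 0.483, 1.955]
contact_force: [-0.2, 0.3, -0.1]
opening: 0.0857
```

Run:
```python
from h import *
lids("top")
lids(save="pics/w13.png")
go(.5415,-.0056,.02,-27.6)
```

```text
[ 360  199   32   50 1231] [array([ 507.1, -162.1]), array([119.5,  64.4]), np.float64(11.3)] z 0.0336 slope [ 0.004 -0.003]
[ 171  207   28   50 1298] [array([476.4, 304.3]), array([119.5,  64.7]), np.float64(3.8)] z 0.0377 slope [-0.     0.011]
[  426    61   138   158 12675] [array([ 507.5, -163.6]), array([121.2,  65.4]), np.float64(11.4)] z 0.0322 slope [-0.    -0.008]
[  260   124    82   140 10576] [array([541.5,  -6.8]), array([ 64.1, 120.3]), np.float64(62.2)] z 0.0322 slope [-0.001  0.   ]
[  0 336  50  45 933] [array([530.2, 308.2]), array([18.7, 63.5]), np.float64(14.8)] z 0.0358 slope [-0.163  0.019]
t 9.9 pos [ 0.5336 -0.0104  0.087 ] [ 1.67 -0.2  -0.12] ('turn', np.float64(-0.06)) open 0.0855 F [0.11 1.05 0.69] M [ 0.028 -0.07  -0.014] tilt 0.25 q [-0.16 -0.07  1.92 -0.    1.29  1.9 ]
```

View pics/w13.png

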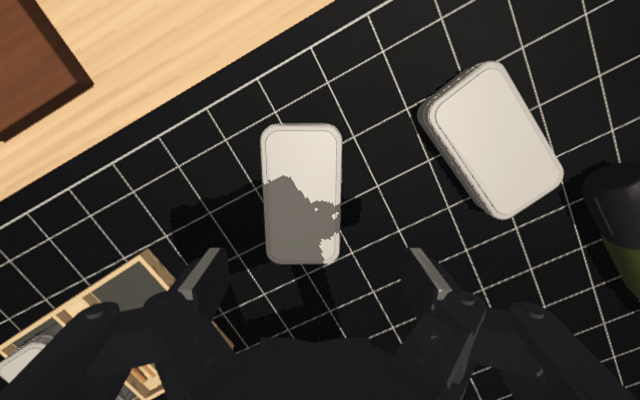

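Request:
drive_tool --commands "-1 0.9 -0.18 -0.12 -0.06;-1 1.9 -0.18 -0.12 -0.06;-1 2.6 -0.18 -0.12 -0.06;-1 2.8 -0.18 -0.12 -0.06;-1 2.82 -0.18 -0.12 -0.06;0 2.82 -0.18 -0.12 -0.06;0.2 2.82 -0.18 -0.12 -0.06;0.4 2.82 -0.18 -0.12 -0.06" --newtons 60

```text
t: 10.57
tool_pos: [0.5449, -0.003, -0.0201]
tool_rot: [-1.96, 0.474, 1.951]
contact_force: [-0.5, 0.1, -3.3]
opening: 0.0623
```

Request:
drive_tool --commands "1 0 0 0 0;1 0 0 0 0;1 0 0 0 0;1 -0.5 0 0 0;1 -1.4 0 0 0;1 -2.3 0 0 0;1 -3 0 0 0;1 -3.2 0 0 0" --newtons 80

```text
t: 11.23
tool_pos: [0.5458, -0.0032, 0.1109]
tool_rot: [-1.965, 0.474, 1.946]
contact_force: [1.5, 0.2, -2.6]
opening: 0.0619
```

Run:
```python
from h import *
torque();p,d=ctrl.get_image("wrist");cv2.imwrite("pics/w14.png",p)
torque();ctrl.get_image("top");torque()
```

```text
11.23 Ftool [ 2.61 -0.88 -1.25] Mtool [ 0.023  0.072 -0.034] [ 0.546 -0.003  0.111] 0.0619
11.28 Ftool [ 2.51 -0.08 -0.64] Mtool [-0.009  0.153 -0.085] [ 0.546 -0.003  0.11 ] 0.0617
11.33 Ftool [ 3.24 -0.23 -1.27] Mtool [-0.007 -0.    -0.022] [ 0.544 -0.003  0.107] 0.0617
```

View pics/w14.png

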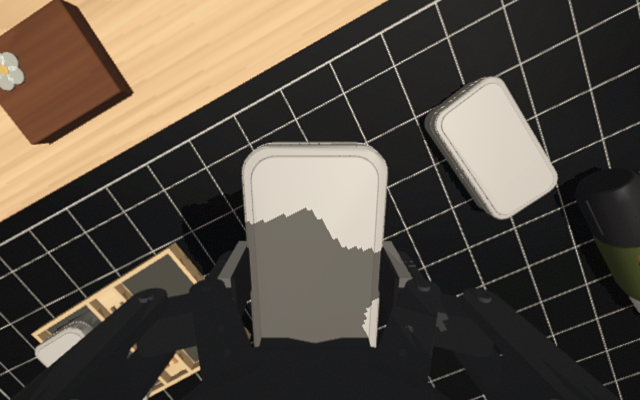

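Request:
drive_tool --commands "1 0 0 1 0;1 0 0 2 0;1 0 0 2 0;1 0 0 2 0;1 0 0 2 0;1 0 0 2 0"

```text
t: 11.83
tool_pos: [0.4715, 0.0336, 0.1041]
tool_rot: [-1.955, 0.476, 1.957]
contact_force: [0.8, 0.1, -3.2]
opening: 0.0622
```

Run:
```python
from h import *
torque();ctrl.get_image("top");torque();ctrl.get_image("top");torque()
```

```text
11.83 Ftool [ 3.21 -0.48 -0.63] Mtool [-0.005  0.08   0.003] [0.472 0.034 0.104] 0.0622
11.88 Ftool [ 3.19  0.03 -0.22] Mtool [0.058 0.037 0.002] [0.472 0.033 0.105] 0.0619
11.93 Ftool [ 2.89 -0.14 -1.01] Mtool [0.021 0.042 0.029] [0.472 0.033 0.105] 0.0616
```

Request:
drive_tool --commands "1 0 0 -1 0;1 0 0 -2 0;1 0 0 -2 0;1 0 0 -2 0;1 0 0 -2 0;1 0 0 -2 0"

```text
t: 12.43
tool_pos: [0.5422, -0.0027, 0.105]
tool_rot: [-1.955, 0.475, 1.956]
contact_force: [-0.4, 0.2, -3.7]
opening: 0.0617
```

Run:
```python
from h import *
torque();ctrl.get_image("top");torque();ctrl.get_image("top");torque()
```

```text
12.43 Ftool [3.74 0.02 0.46] Mtool [-0.027 -0.072 -0.035] [ 0.542 -0.003  0.105] 0.0617
12.48 Ftool [3.34 0.5  0.66] Mtool [-0.043 -0.07   0.012] [ 0.542 -0.003  0.105] 0.0617
12.53 Ftool [ 3.02  0.06 -0.26] Mtool [ 0.026 -0.055 -0.019] [ 0.542 -0.002  0.105] 0.0619
```

Request:
drive_tool --commands "1 0 0 1 0;1 0 0 2 0;1 0 0 2 0;1 0 0 2 0;1 0 0 2 0;1 0 0 2 0;1 0 0 2 0;1 0 0 2 0"

```text
t: 13.2
tool_pos: [0.4725, 0.0335, 0.1058]
tool_rot: [-1.957, 0.475, 1.954]
contact_force: [-0.4, -0.1, -3.7]
opening: 0.0617
```

Run:
```python
from h import *
for i in range(8): torque();ctrl.get_image("top")
```

```text
13.2 Ftool [3.7  0.26 0.35] Mtool [ 0.037  0.047 -0.024] [0.472 0.033 0.106] 0.0617
13.25 Ftool [3.25 0.02 0.72] Mtool [ 0.031  0.062 -0.044] [0.472 0.033 0.106] 0.0616
13.3 Ftool [ 3.78  0.92 -0.76] Mtool [ 0.057  0.026 -0.035] [0.472 0.034 0.105] 0.0619
13.35 Ftool [ 3.44 -0.16  0.12] Mtool [ 0.055  0.059 -0.   ] [0.472 0.034 0.105] 0.0619
13.4 Ftool [ 3.96 -0.03  0.18] Mtool [-0.014  0.036 -0.018] [0.472 0.034 0.105] 0.0618
13.45 Ftool [3.24 0.07 0.57] Mtool [ 0.004  0.079 -0.001] [0.472 0.034 0.105] 0.0619
13.5 Ftool [ 3.17 -0.71  0.06] Mtool [-0.017  0.032 -0.02 ] [0.472 0.034 0.105] 0.0615
13.55 Ftool [ 3.45 -0.5   0.34] Mtool [-0.058  0.03   0.034] [0.472 0.034 0.105] 0.0618
```

Request:
drive_tool --commands "1 0 0 -1 0;1 0 0 -2 0;1 0 0 -2 0;1 0 0 -2 0;1 0 0 -2 0;1 0 0 -2 0;1 0 0 -2 0;1 0 0 -2 0"

```text
t: 14.27
tool_pos: [0.5419, -0.0024, 0.1054]
tool_rot: [-1.956, 0.474, 1.956]
contact_force: [-0.6, 0.6, -3.4]
opening: 0.0616
```

Run:
```python
from h import *
for i in range(8): torque();ctrl.get_image("top")
```

```text
14.27 Ftool [ 3.35 -0.28  0.79] Mtool [-0.049 -0.108 -0.031] [ 0.542 -0.002  0.105] 0.0616
14.32 Ftool [3.41 0.31 0.42] Mtool [-0.    -0.085 -0.037] [ 0.542 -0.002  0.105] 0.0618
14.37 Ftool [ 3.04 -0.28  0.68] Mtool [-0.032 -0.098 -0.033] [ 0.542 -0.003  0.105] 0.0617
14.42 Ftool [ 3.87 -0.68  0.32] Mtool [ 0.05  -0.048 -0.019] [ 0.542 -0.003  0.105] 0.0619
14.47 Ftool [3.26 0.49 0.47] Mtool [-0.024 -0.053  0.05 ] [ 0.542 -0.003  0.105] 0.0618
14.52 Ftool [3.3  0.31 0.19] Mtool [ 0.024 -0.077  0.017] [ 0.542 -0.003  0.105] 0.0618
14.57 Ftool [ 3.53 -0.41 -0.43] Mtool [-0.038 -0.006 -0.023] [ 0.542 -0.003  0.105] 0.0614
14.62 Ftool [ 3.18 -0.2  -0.22] Mtool [ 0.015 -0.063 -0.009] [ 0.542 -0.003  0.105] 0.0615
```

Request:
drive_tool --commands "1 0.9 0 0 0;1 1.8 0 0 0;1 2.5 0 0 0;1 2.9 0 0 0;1 3.07 0 0 0;1 3.07 0 0 0;1 3.07 0 0 0"

```text
t: 15.25
tool_pos: [0.5433, -0.003, -0.0172]
tool_rot: [-1.957, 0.475, 1.954]
contact_force: [-0.4, 0.5, -3.4]
opening: 0.0614
```

Run:
```python
from h import *
torque()
```

```text
15.25 Ftool [ 3.38 -0.32  0.58] Mtool [ 0.037 -0.019  0.008] [ 0.543 -0.003 -0.017] 0.0614
```

Request:
drive_tool --commands "1 0.08 0 0 0;1 0.08 0 0 0;0 0.08 0 0 0;-1 0.08 0 0 0;-1 0.08 0 0 0;-1 0.08 0 0 0;-1 -1 0 0 0;-1 -2 0 0 0"

```text
t: 15.92
tool_pos: [0.5395, -0.0025, 0.06]
tool_rot: [-1.948, 0.476, 1.963]
contact_force: [1.6, 0.7, 1.0]
opening: 0.0852
```

Run:
```python
from h import *
lids(save="pics/w15.png")
go(.5072,-.1622,.06,11.5)
```

```text
[  459    56   152   178 15997] [array([ 507.7, -163.2]), array([121. ,  65.1]), np.float64(11.4)] z 0.0322 slope [-0.   -0.01]
[  267   126    92   155 13076] [array([542.5,  -4.1]), array([ 64.1, 120.3]), np.float64(62.8)] z 0.0322 slope [-0.001  0.   ]
t 15.97 pos [ 0.5477 -0.0035  0.0723] [ 0.3   3.99 -0.92] ('turn', np.float64(-7.76)) open 0.0856 F [6.44 0.51 6.48] M [-0.01   0.157 -0.089] tilt 0.69 q [-0.14 -0.03  1.91  0.    1.25  1.91]
```

Request:
drive_tool --commands "-1 -0.3 3.95 -0.9 -7.7;-1 -0.3 3.95 -0.9 -7.7;-1 -0.3 3.95 -0.9 -7.7;-1 -0.3 3.95 -0.9 -7.7;-1 -0.3 3.95 -0.9 -7.7;-1 -0.3 3.95 -0.9 -7.7;-1 -0.3 3.95 -0.9 -7.7;-1 -0.3 3.95 -0.9 -7.7"

```text
t: 16.63
tool_pos: [0.5022, -0.16, 0.0746]
tool_rot: [2.121, 0.204, -2.12]
contact_force: [0.2, -0.6, 1.0]
opening: 0.0854
```

Run:
```python
from h import *
lids(save="pics/w16.png")
go(.5076,-.1624,-.026,11.5)
```

```text
[   40    19   148   178 15543] [array([542.4,  -4. ]), array([ 65.3, 121. ]), np.float64(62.7)] z 0.0322 slope [0.004 0.009]
[  275   122    86   147 11706] [array([ 508. , -163.4]), array([119.5,  64.2]), np.float64(11.3)] z 0.0322 slope [-0. -0.]
t 16.68 pos [ 0.5022 -0.1596  0.0744] [ 2.51  0.09 -0.12] ('turn', np.float64(-0.09)) open 0.0853 F [-0.37  0.36 -0.23] M [-0.015  0.001 -0.034] tilt 0.03 q [-0.45 -0.07  1.95  0.    1.27  0.93]
```

View pics/w16.png

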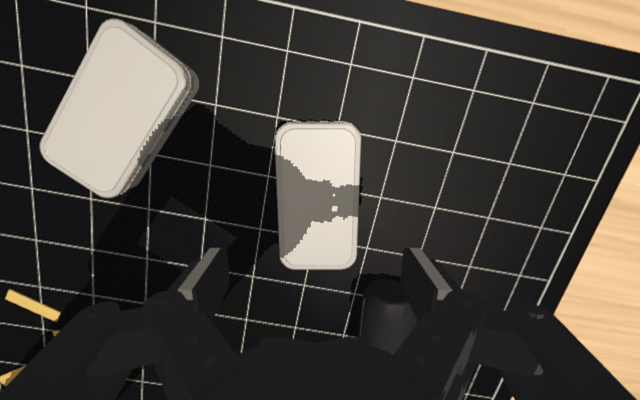

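Request:
drive_tool --commands "-1 0.9 0.09 -0.12 -0.09;-1 1.8 0.09 -0.12 -0.09;-1 2.4 0.09 -0.12 -0.09;-1 2.5 0.09 -0.12 -0.09;-1 2.51 0.09 -0.12 -0.09;0 2.51 0.09 -0.12 -0.09;0.2 2.51 0.09 -0.12 -0.09;0.4 2.51 0.09 -0.12 -0.09" --newtons 60

```text
t: 17.35
tool_pos: [0.5098, -0.1632, -0.0233]
tool_rot: [2.118, 0.213, -2.109]
contact_force: [0.9, 1.5, 5.4]
opening: 0.0626
```

Run:
```python
from h import *
torque()
```

```text
17.35 Ftool [-5.43 -1.27 -1.25] Mtool [-0.007  0.171 -0.334] [ 0.51  -0.163 -0.023] 0.0626
```

Request:
drive_tool --commands "1 0 0 0 0;1 0 0 0 0;1 0 0 0 0;1 -0.5 0 0 0;1 -1.4 0 0 0;1 -2.3 0 0 0;1 -3 0 0 0;1 -3.2 0 0 0" --newtons 80

```text
t: 18.02
tool_pos: [0.5106, -0.164, 0.108]
tool_rot: [2.121, 0.209, -2.103]
contact_force: [1.8, -0.4, -1.8]
opening: 0.0621
```

Request:
drive_tool --commands "1 0 0 0 0;1 0 0 -1 0;1 0 0 -2 0;1 0 0 -2 0;1 0 0 -2 0;1 0 0 -2 0;1 0 0 -2 0;1 0 0 -2 0"

```text
t: 18.68
tool_pos: [0.5845, -0.1462, 0.1009]
tool_rot: [2.114, 0.216, -2.117]
contact_force: [0.1, -0.1, -2.5]
opening: 0.062
```

Run:
```python
from h import *
for i in range(6): torque();ctrl.get_image("top")
```

```text
18.68 Ftool [ 2.47  0.08 -0.09] Mtool [-0.017 -0.019 -0.009] [ 0.585 -0.146  0.101] 0.062
18.73 Ftool [3.6  0.61 0.17] Mtool [-0.009 -0.021  0.   ] [ 0.585 -0.146  0.101] 0.062
18.78 Ftool [ 4.86 -0.27  0.1 ] Mtool [-0.057 -0.013 -0.003] [ 0.585 -0.146  0.102] 0.0624
18.83 Ftool [ 3.5  -0.48 -0.44] Mtool [-0.007  0.011  0.007] [ 0.585 -0.146  0.102] 0.062
18.88 Ftool [ 3.57 -0.11  0.24] Mtool [-0.037  0.009 -0.012] [ 0.585 -0.146  0.102] 0.0617
18.93 Ftool [ 4.05 -0.02  0.2 ] Mtool [0.02  0.027 0.071] [ 0.586 -0.146  0.102] 0.0622
```

Request:
drive_tool --commands "1 0 0 1 0;1 0 0 2 0;1 0 0 2 0;1 0 0 2 0;1 0 0 2 0;1 0 0 2 0;1 0 0 2 0"

```text
t: 19.57
tool_pos: [0.5088, -0.1626, 0.1029]
tool_rot: [2.116, 0.215, -2.112]
contact_force: [0.4, 0.1, -4.0]
opening: 0.0617
```

Run:
```python
from h import *
for i in range(6): torque();ctrl.get_image("top")
go(.4879,.1901,.105,4.8)
```

```text
19.57 Ftool [ 4.   -0.05 -0.36] Mtool [0.029 0.005 0.018] [ 0.509 -0.163  0.103] 0.0617
19.62 Ftool [ 3.91 -0.11 -0.11] Mtool [0.079 0.041 0.015] [ 0.509 -0.163  0.103] 0.0622
19.67 Ftool [ 3.49 -0.06  0.28] Mtool [0.041 0.005 0.022] [ 0.508 -0.162  0.102] 0.062
19.72 Ftool [4.08 0.94 0.27] Mtool [ 0.03  -0.045 -0.001] [ 0.508 -0.162  0.102] 0.0624
19.77 Ftool [3.78 0.67 0.34] Mtool [-0.001 -0.011 -0.015] [ 0.508 -0.162  0.102] 0.0622
19.82 Ftool [ 2.84 -0.09 -0.91] Mtool [ 0.016 -0.023 -0.01 ] [ 0.508 -0.162  0.102] 0.0621
t 19.87 pos [ 0.5077 -0.1623  0.1018] [-0.08 -8.73 -1.3 ] ('turn', np.float64(1.37)) open 0.062 F [-0.84 -0.17 -3.32] M [ 0.019  0.041 -0.068] tilt 0.01 q [-0.45 -0.09  1.92  0.    1.32  0.92]
```

Request:
drive_tool --commands "1 0 -8.7 -1.3 1.37;1 0 -8.7 -1.3 1.37;1 0 -8.7 -1.3 1.37;1 0 -8.7 -1.3 1.37;1 0 -8.7 -1.3 1.37;1 0 -8.7 -1.3 1.37;1 0 -8.7 -1.3 1.37;1 0 -8.7 -1.3 1.37"

```text
t: 20.53
tool_pos: [0.4889, 0.1709, 0.1021]
tool_rot: [2.18, 0.091, -2.178]
contact_force: [1.4, -0.1, -3.1]
opening: 0.0621
```

Request:
drive_tool --commands "1 0 -0.3 0 0;1 0 -0.3 0 0;1 0 -0.3 0 0;1 0 -0.3 0 0"

```text
t: 20.87
tool_pos: [0.4884, 0.1799, 0.1017]
tool_rot: [2.178, 0.09, -2.179]
contact_force: [0.7, -0.6, -4.1]
opening: 0.0624
```

Run:
```python
from h import *
go(.488,.190,.0,4.8)
```

```text
t 20.87 pos [0.4884 0.1799 0.1017] [ 2.54 -0.25 -0.01] ('turn', np.float64(-0.01)) open 0.0624 F [ 0.68 -0.6  -4.1 ] M [-0.021  0.006  0.024] tilt 0.04 q [ 0.21 -0.12  1.94 -0.    1.32  1.7 ]
```

Request:
drive_tool --commands "1 0.5 -0.25 0 0;1 1.4 -0.25 0 0;1 2.2 -0.25 0 0;1 2.5 -0.25 0 0;1 2.5 -0.25 0 0;1 2.5 -0.25 0 0;1 2.5 -0.25 0 0"

```text
t: 21.45
tool_pos: [0.4896, 0.1906, 0.0042]
tool_rot: [2.184, 0.091, -2.175]
contact_force: [0.1, -0.2, -2.6]
opening: 0.0621
```

Run:
```python
from h import *
ci=ctrl.camera_info("wrist");np.save("pics/T17.npy",ci['T']);p,d=ctrl.get_image("wrist");cv2.imwrite("pics/w17.png",p)
go(.488,.190,-.018,4.8)
```

```text
t 21.5 pos [0.4899 0.1908 0.0046] [0.56 0.02 0.05] ('turn', np.float64(-0.01)) open 0.0623 F [ 0.01 -0.48 -3.25] M [-0.031  0.02   0.008] tilt 0.28 q [ 0.23  0.02  1.99 -0.    1.13  1.72]
```

View pics/w17.png

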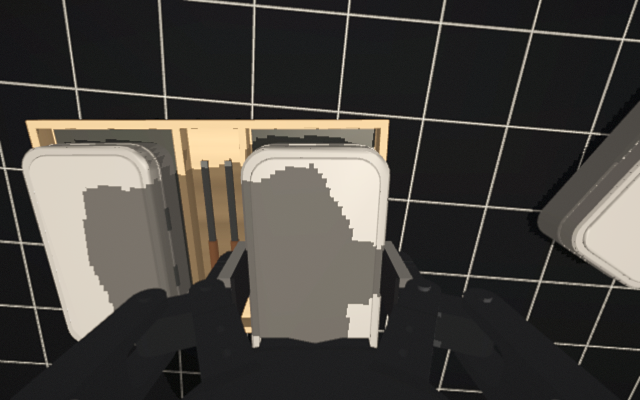

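Run:
```python
from h import *
ci=ctrl.camera_info("wrist");ci['T']=np.load("pics/T17.npy")
T=plane(ci,[[26,121.5],[389,121]],.017);P=plane(ci,[[242.5,200],[389,200],[316,145]],.0605)
a=np.radians(4.77);y=np.array([-np.sin(a),np.cos(a)]);x=np.array([np.cos(a),np.sin(a)])
print('tray far x',T[:,:2]@x,'place x',T[:,:2].mean(0)@x-.069,'y',T[:,:2]@y,'place0 y',T[:,:2].mean(0)@y-.057)
print('tin y',(P[0]+P[1])[:2]@y/2,'w',np.linalg.norm(P[1]-P[0]),'x',P[2][:2]@x-.06)
go(.488,.190,-.018,4.8);t=ctrl.get_obs()['tool_pos'][:2];print(t@x,t@y)
```

```text
tray far x [0.57105632 0.57128139] place x 0.5021688548949168 y [0.30261683 0.10706325] place0 y 0.14784003924565184
tin y 0.14677631854904652 w 0.062789355512633 x 0.5032717078155138
t 21.5 pos [0.4899 0.1908 0.0046] [0.56 0.02 0.05] ('turn', np.float64(-0.01)) open 0.0623 F [ 0.01 -0.48 -3.25] M [-0.031  0.02   0.008] tilt 0.28 q [ 0.23  0.02  1.99 -0.    1.13  1.72]
0.5040999633012382 0.1494314372015687
```

Request:
drive_tool --commands "1 0.25 -0.02 0 0;1 0.45 -0.02 0 0;1 0.55 -0.02 0 0;1 0.57 -0.02 0 0;1 0.57 -0.02 0 0;1 0.57 -0.02 0 0"

```text
t: 22.0
tool_pos: [0.4876, 0.1916, -0.0191]
tool_rot: [2.177, 0.091, -2.179]
contact_force: [-6.4, -0.9, 11.2]
opening: 0.0623
```

Run:
```python
from h import *
go(.488,.190,-.018,4.8)
```

```text
t 22.0 pos [ 0.4876  0.1916 -0.0191] [-0.03  0.04 -0.01] ('turn', np.float64(0.0)) open 0.0623 F [-6.38 -0.92 11.16] M [ 0.078 -0.984  0.472] tilt 0.06 q [ 0.23  0.06  2.   -0.    1.09  1.72]
```

Seated on the floor with light pressure; release.

Request:
drive_tool --commands "1 -0.03 0 0 0;0 -0.03 0 0 0;-1 -0.03 0 0 0;-1 -0.03 0 0 0;-1 -0.03 0 0 0;-1 -0.8 0 0 0;-1 -1.8 0 0 0;-1 -2.8 0 0 0"

```text
t: 22.67
tool_pos: [0.486, 0.1912, 0.0908]
tool_rot: [2.175, 0.09, -2.182]
contact_force: [1.7, 0.1, 0.7]
opening: 0.0856
```

Request:
drive_tool --commands "-1 -0.3 0 0 0;-1 -0.3 0 0 0"

```text
t: 22.83
tool_pos: [0.4912, 0.1924, 0.1088]
tool_rot: [2.191, 0.093, -2.168]
contact_force: [0.1, -0.3, 0.1]
opening: 0.0855
```

Run:
```python
from h import *
lids(save="pics/w18.png")
go(.5422,-.0036,.08,-27.3)
```

```text
[  473    80   144   145 10478] [array([542.5,  -3.6]), array([ 66.3, 120.3]), np.float64(63.5)] z 0.0323 slope [-0.005 -0.014]
[ 278  133   75  130 9101] [array([486.5, 189.8]), array([120.4,  64.1]), np.float64(4.5)] z 0.0362 slope [-0.002 -0.001]
[ 144  134   87  129 9011] [array([477.1, 303.2]), array([119.3,  64.9]), np.float64(4.7)] z 0.0362 slope [-0.003  0.021]
t 22.88 pos [0.4893 0.192  0.1056] [ 0.64  4.98 -0.91] ('turn', np.float64(6.42)) open 0.0854 F [-0.24 -0.04 -0.6 ] M [-0.016 -0.06   0.022] tilt 0.31 q [ 0.23 -0.12  1.93  0.    1.32  1.72]
```

View pics/w18.png

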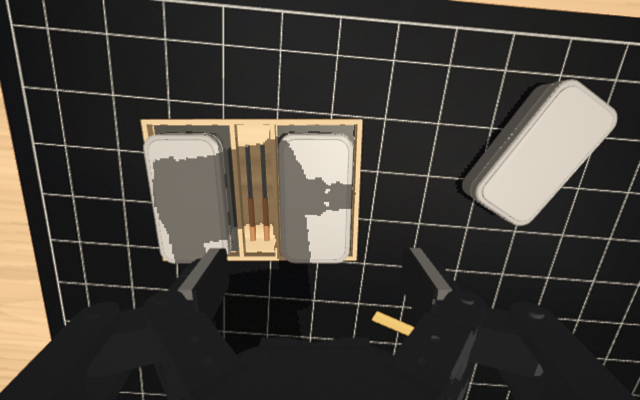

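Request:
drive_tool --commands "-1 0.2 4.98 -0.9 6.4;-1 0.2 4.98 -0.9 6.4;-1 0.2 4.98 -0.9 6.4;-1 0.2 4.98 -0.9 6.4;-1 0.2 4.98 -0.9 6.4;-1 0.2 4.98 -0.9 6.4;-1 0.2 4.98 -0.9 6.4;-1 0.2 4.98 -0.9 6.4"

```text
t: 23.55
tool_pos: [0.5386, -0.0035, 0.0931]
tool_rot: [-1.953, 0.473, 1.96]
contact_force: [-0.0, 1.4, 0.4]
opening: 0.0854
```

Run:
```python
from h import *
lids(save="pics/w19.png")
go(.542,-.0030,-.026,-27.3)
```

```text
[  272   124    80   136 10046] [array([542.6,  -4.1]), array([ 64.1, 119.1]), np.float64(62.7)] z 0.0322 slope [-0.     0.001]
[ 102  273   63   38 1295] [array([534.6, 187. ]), array([25.8, 54.5]), np.float64(3.2)] z 0.0357 slope [-0.114  0.07 ]
[ 13 328  48  41 677] [array([532. , 309.8]), array([15.2, 61.6]), np.float64(15.7)] z 0.0357 slope [-0.265 -0.001]
t 23.6 pos [ 0.5387 -0.003   0.0935] [ 2.99 -0.04 -0.08] ('turn', np.float64(0.03)) open 0.0855 F [ 0.11 -0.35  0.89] M [ 0.059 -0.006 -0.014] tilt 0.16 q [-0.14 -0.06  1.91  0.    1.3   1.9 ]
```

Request:
drive_tool --commands "-1 0.9 -0.04 -0.08 0;-1 1.9 -0.04 -0.08 0;-1 2.7 -0.04 -0.08 0;-1 2.95 -0.04 -0.08 0;-1 2.98 -0.04 -0.08 0;0 2.98 -0.04 -0.08 0;0.2 2.98 -0.04 -0.08 0;0.4 2.98 -0.04 -0.08 0" --newtons 60

```text
t: 24.27
tool_pos: [0.546, -0.0041, -0.021]
tool_rot: [-1.962, 0.472, 1.952]
contact_force: [0.4, -0.0, -3.3]
opening: 0.0624
```

Request:
drive_tool --commands "1 0 0 0 0;1 0 0 0 0;1 0 0 0 0;1 -0.5 0 0 0;1 -1.4 0 0 0;1 -2.3 0 0 0;1 -3.2 0 0 0;1 -4 0 0 0" --newtons 90

```text
t: 24.93
tool_pos: [0.5434, -0.0041, 0.1384]
tool_rot: [-1.958, 0.473, 1.955]
contact_force: [1.0, 0.8, -3.2]
opening: 0.0623
```

Run:
```python
from h import *
go(.658,.033,.16)
```

```text
t 24.93 pos [ 0.5434 -0.0041  0.1384] [-0.53 -2.13 -2.12] open 0.0623 F [ 0.99  0.83 -3.24] M [-0.019 -0.01  -0.009] tilt 0.09 q [-0.14 -0.1   1.86  0.    1.38  1.9 ]
```

Request:
drive_tool --commands "1 -0.2 -0.7 -0.7 0;1 -0.4 -1.4 -1.4 0;1 -0.5 -1.9 -1.9 0;1 -0.5 -2.1 -2.1 0;1 -0.5 -2.1 -2.1 0;1 -0.5 -2.1 -2.1 0;1 -0.5 -2.1 -2.1 0;1 -0.5 -2.1 -2.1 0"

```text
t: 25.6
tool_pos: [0.6554, 0.032, 0.1553]
tool_rot: [-1.955, 0.474, 1.958]
contact_force: [-0.6, -0.8, -2.6]
opening: 0.0616
```

Request:
drive_tool --commands "1 0 0 0 0;1 0 0 0 0;1 0 0 0 0;1 0 0 0 0;1 0 0 0 0;1 0 0 0 0"

```text
t: 26.1
tool_pos: [0.6565, 0.0322, 0.1559]
tool_rot: [-1.957, 0.474, 1.957]
contact_force: [0.4, -0.1, -3.7]
opening: 0.0616
```

Run:
```python
from h import *
for i in range(3): torque();lids("top")
p,d=ctrl.get_image("top");cv2.imwrite("pics/t20.png",p)
p,d=ctrl.get_image("scene");cv2.imwrite("pics/s20.png",p)
lids(save="pics/w20.png",zr=(.18,.25))
print(abs(ctrl.get_obs()['dq']).max());go(.658,.033,.16)
```

```text
26.1 Ftool [ 3.69 -0.14 -0.42] Mtool [-0.027 -0.051 -0.003] [0.657 0.032 0.156] 0.0616
[ 218  205   26   49 1112] [array([485.7, 192.2]), array([117.6,  61.9]), np.float64(2.4)] z 0.0377 slope [-0.002 -0.007]
[ 171  207   28   50 1310] [array([476.3, 304.7]), array([119.8,  65.5]), np.float64(4.3)] z 0.0375 slope [-0.001  0.015]
26.15 Ftool [ 3.76 -0.29  0.08] Mtool [-0.029 -0.006  0.003] [0.657 0.032 0.156] 0.0616
[ 218  205   26   49 1122] [array([485.6, 192.3]), array([117.4,  61.5]), np.float64(2.2)] z 0.0379 slope [-0.003 -0.004]
[ 171  207   28   50 1300] [array([476.4, 304.8]), array([120.1,  65.2]), np.float64(4.4)] z 0.0376 slope [-0.     0.021]
26.2 Ftool [3.71 0.08 0.32] Mtool [ 0.058 -0.005 -0.015] [0.657 0.032 0.156] 0.0616
[ 218  205   26   49 1122] [array([485.7, 192.6]), array([117.3,  61.8]), np.float64(2.0)] z 0.0376 slope [ 0.    -0.007]
[ 171  207   28   50 1304] [array([476.3, 304.6]), array([120.2,  64.6]), np.float64(5.0)] z 0.0375 slope [-0.003  0.018]
[  219   146   192   200 26496] [array([662.4,  27.9]), array([ 75.3, 101.9]), np.float64(62.7)] z 0.209 slope [-0.018  0.007]
0.0015683179198922453
t 26.4 pos [0.6566 0.0323 0.1559] [-0.1  -0.03 -0.02] open 0.0615 F [-0.07  0.1  -4.88] M [-0.023 -0.018  0.019] tilt 0.0 q [-0.06  0.15  1.57  0.    1.41  1.98]
```

View pics/t20.png

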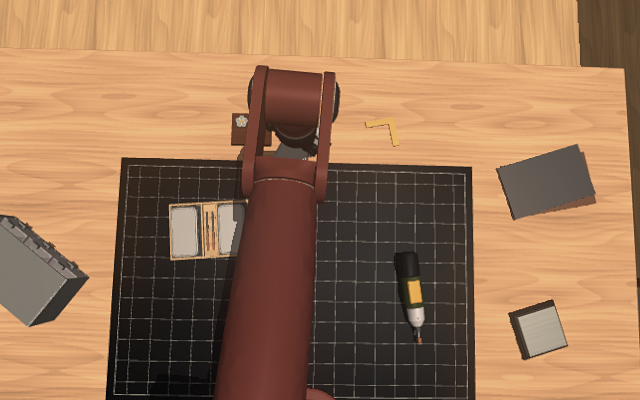

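View pics/s20.png

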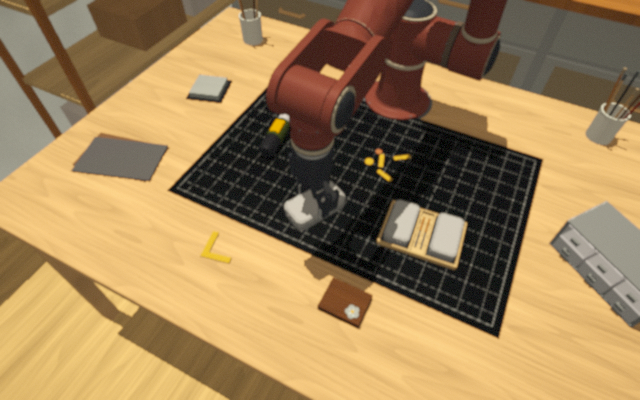

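Request:
drive_tool --commands "1 0 0 1 0;1 0 0 2 0;1 0 0 2 0;1 0 0 2 0;1 0 0 2 0;1 0 0 2 0;1 0 0 2 0"

```text
t: 26.98
tool_pos: [0.5869, 0.0683, 0.1568]
tool_rot: [-1.958, 0.474, 1.954]
contact_force: [0.1, 0.3, -4.0]
opening: 0.0617
```

Run:
```python
from h import *
for i in range(8): torque();ctrl.get_image("top")
```

```text
26.98 Ftool [ 3.99 -0.28  0.04] Mtool [-0.024  0.117 -0.039] [0.587 0.068 0.157] 0.0617
27.03 Ftool [2.63 0.02 0.1 ] Mtool [0.027 0.096 0.022] [0.587 0.068 0.157] 0.0617
27.08 Ftool [3.41 0.42 0.67] Mtool [-0.002  0.071 -0.037] [0.587 0.068 0.156] 0.0613
27.13 Ftool [ 2.18 -0.22  0.01] Mtool [ 0.06   0.034 -0.024] [0.586 0.068 0.156] 0.0613
27.18 Ftool [3.7  0.3  0.08] Mtool [-0.014  0.027  0.031] [0.586 0.068 0.156] 0.0617
27.23 Ftool [3.74 0.41 0.07] Mtool [ 0.002  0.098 -0.054] [0.586 0.069 0.156] 0.0615
27.28 Ftool [4.25 0.38 0.62] Mtool [0.002 0.052 0.005] [0.586 0.069 0.156] 0.0616
27.33 Ftool [ 3.63 -1.38 -0.18] Mtool [-0.041  0.068 -0.026] [0.586 0.069 0.156] 0.0618
```

Request:
drive_tool --commands "1 0 0 -1 0;1 0 0 -2 0;1 0 0 -2 0;1 0 0 -2 0;1 0 0 -2 0;1 0 0 -2 0;1 0 0 -2 0;1 0 0 -2 0"

```text
t: 28.05
tool_pos: [0.656, 0.0329, 0.1564]
tool_rot: [-1.957, 0.473, 1.957]
contact_force: [0.1, 0.5, -3.7]
opening: 0.0616
```

Run:
```python
from h import *
for i in range(8): torque();ctrl.get_image("top")
lids(save="pics/w21.png",zr=(.18,.25))
print(abs(ctrl.get_obs()['dq']).max());go(.658,.033,.16)
```

```text
28.05 Ftool [ 3.66 -0.55  0.12] Mtool [-0.012 -0.07  -0.011] [0.656 0.033 0.156] 0.0616
28.1 Ftool [ 3.37  0.86 -0.51] Mtool [-0.032 -0.021 -0.008] [0.656 0.033 0.156] 0.0619
28.15 Ftool [ 4.47 -0.08 -0.27] Mtool [ 0.045 -0.056  0.041] [0.656 0.033 0.156] 0.0615
28.2 Ftool [ 3.52 -0.9   0.53] Mtool [-0.047 -0.067  0.085] [0.656 0.033 0.156] 0.0618
28.25 Ftool [ 3.66 -0.6   0.33] Mtool [ 0.017 -0.055 -0.028] [0.656 0.033 0.156] 0.0615
28.3 Ftool [3.65 0.85 0.61] Mtool [-0.048 -0.051 -0.004] [0.656 0.032 0.156] 0.0615
28.35 Ftool [ 3.08  0.18 -0.61] Mtool [ 0.052 -0.063  0.001] [0.656 0.032 0.156] 0.0615
28.4 Ftool [ 2.96 -0.3  -0.26] Mtool [ 0.025 -0.037 -0.037] [0.656 0.032 0.156] 0.0617
[  219   146   192   200 26487] [array([662.5,  27.8]), array([ 75.1, 101.7]), np.float64(63.0)] z 0.209 slope [-0.019  0.008]
0.0025627271551120403
t 28.5 pos [0.6565 0.0323 0.1559] [-0.1  -0.03 -0.02] open 0.0615 F [-0.07 -1.2  -3.  ] M [-0.04  -0.081  0.009] tilt 0.0 q [-0.06  0.15  1.57 -0.    1.42  1.98]
```

View pics/w21.png

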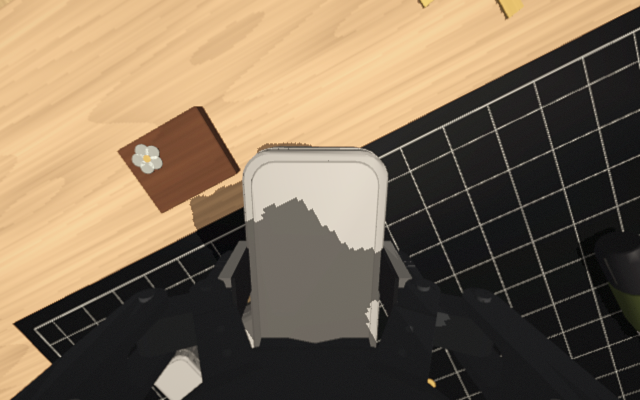

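The rattle shows again (+0.07 against −0.05 N m). The tin is level, still and in place, so I'm handing in.

```bash
python3 -c "
from station import ctrl
print(ctrl.finish_job())"
```

```text
the job is handed in; nothing more can be done
None
```

I found the rattling tin by shaking all three and am holding it out over the middle of the mat's far edge. The two quiet tins lie in the tray. I handed in at about 28.5 s of the 72 s; no verdict was reported.

- **Which tin rattles:** it is the one that lay nearest the tray. Its wrist moment swung from about +0.05/+0.07 to −0.05/−0.07 N m when shaken end to end. It did this on three separate shakes, the last one just before hand-in. The middle tin's moment stayed near zero. The tin farthest from the tray gave only a small shift of about 0.04 N m, in the opposite sense, from one short shake with three readings at each end. I took that as noise.
- **Quiet tins:** both lie flat on the tray floor and are released. Against the tray corners in the wrist camera they are about 2 mm off their centres. My first estimate of the tray from the top camera puts them about 4 mm off. The limit is 10 mm.
- **Held tin:** its underside is about 0.18 m above the bench, level and still. It is within about 10 mm of the far-edge middle, gripped at 90 N.
- **Other things on the bench:** the grinder, block and brass angle look unmoved in the last pictures. I did not measure them.

**Disagreement and first try:** the fingertips actually sit about 30 mm behind the reported TCP. Because of that, my first grasp closed just above the lid, with no contact force showing. I measured the tips with the wrist camera and corrected all later heights.

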